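# Repack the two-level polishing kit box

### The job

Repack the open black kit box: lay the two polishing bars flat in the nests in its floor, the long bar in the nest nearer the robot and the short one in the nest behind it, then set the grey lift-out tray down over them so that its flange sits flat on the box's rim all round. Stand the round tin upright in the tray's compartment in front of the grip (nearer the robot), and the bur jar upright behind it in the compartment beyond the grip. Let go of everything at the end.

Things in the scene. Friction and masses are not known exactly. Their poses are not given: they have to be found in the camera images.
- kit_box: Fixed open black box, 194 (x) x 120 (y) mm, rim 42 high, walls and floor 4. Origin: centre of underside; x along its length, away from the robot within 12 deg. On its grey floor two nests, frames of rails 6 high, long side along y: at x=-41 (near) 84 (y) x 42 (x) inside, at x=+41 (far) 64 x 42 inside. A bar in its nest stands 4 above the counter; if one lies on rails the tray will not seat.
- lift_tray: Loose grey tray, body 172 (x) x 98 (y) x 15 mm; top flange 208 x 134, its underside 12 up. Origin: centre of underside; either way round fits. In mid-tray a grip plate to pinch from above: 8 thick (x), 46 wide (y), top 53 up. Compartments 80 (x) x 92 (y), 12 deep, centres x=-43, +43, floor 3 up. Seated: centred, parallel, 7 play each way, underside 30 above the counter. 160 g.
- long_bar: Loose polishing compound bar, half wrapped, the longer of the two bars: 70 mm long (its y), 27 wide (its x), 21 high, 90 g. Origin: centre of the underside. Starts flat with its length roughly along the robot's x (within 26 deg). Grip across the 27 mm width.
- short_bar: Loose polishing compound bar, the shorter of the two: about 50 mm long (its y), 27 wide (its x), 21 high, 90 g. Origin: centre of the underside. Starts flat with its length roughly along the robot's x (within 26 deg). Grip across the 27 mm width.
- tin: Loose flat round tin with a lid that stays on, 64 mm diameter, 24 high, about 60 g, standing upright. The lid, 64 across, takes the top 12 mm; the body below is 60 across. Origin: centre of the underside. Grip the lid from above.
- bur_jar: Loose small clear round jar with a white lid, 41 mm diameter, 49 high, about 50 g, standing upright; the lid takes the top 12 mm. Origin: centre of the underside. Grip the lid or body from above.
There are look-alikes about, which are no part of the job. What is meant by the bur_jar is not pink, and is the larger of those in its own colour.

How it is judged:
By the outcome, as a careful person would: the job done as asked, in the order asked, and still so for the second after the job is handed in, with the robot touching nothing.
It also fails if it takes over 134 s, if anything falls off the work surface, if the arm or the gripper's body presses on something with over 40 N, if the wrist force passes 120 N, or if a joint passes its speed limit or range.

### The arm

A 7-joint arm with a two-finger parallel gripper is mounted at the origin on a cart in front of the work surface, level with it; the furniture and walls round the work are solid. World frame = base frame: x ahead of the robot, y to its left, z up, the work surface at z = 0. Lengths are in mm, angles in rad, forces in N, time in s.
With the tool pointing down it reaches from about 425 to 925 mm from the base axis. Payload 6.8 kg.
Tool frame: the origin (TCP) lies at the very end of the fingers, on their centre line; the grasp point (between the pads) lies hold_point_z behind it (hold_point_z is the distance from the TCP to the grasp point, in mm); z points along the fingers, y is the line along which they close (so a half turn about z gives the same grasp; the last joint's range is limited). The gripper opens to 85 mm and grips with 20 to 120 N. Pads are 22 mm wide; open, the fingers measure 114 mm over their backs; the gripper's body (76 mm by 85 mm) begins 54 mm behind the grasp point. The pads swing forward as they close: fully open they stand 13 mm farther back than shut.
Start: joints at [1.197, 0.477, 0.022, 1.555, -0.011, 1.109, -0.083], TCP at [177.318, -651.311, 231.308] pointing down, gripper open.
Joint ranges: [-2.96, 2.96], [-0.34, 2.1], [-1.41, 1.46], [0.24, 2.44], [-1.37, 4.51], [0.17, 1.92], [-2.96, 2.96]. Speed limits (rad/s): [2.39, 2.39, 3.14, 3.14, 3.14, 3.14, 3.14].

### API

Orientations are given as a unit quaternion [x, y, z, w].
In Python, from bench import * gives the robot as it stands.
- The arm moves only by the tool drive_tool, never from a script. Its argument "motion" is a list of rows, each a list of 2 entries, a list of its own where there are three numbers: the shift along the tool's x, y, z in units of 150 mm (1.0 is 150 mm), then the turn about the tool's z in units of 0.1 rad (1.0 is 0.1 rad). A call has 1 to 10 rows; each row shifts and turns the commanded pose from where the row before left it, along the tool's axes as they then stand; what a row does not reach is not made up. A row lasts 1/12 s, in which the tool goes at most 41.7 mm and 7.16 degrees, less where a joint would pass 70% of its speed; a pose out of reach is approached as far as the arm can. A call with a number of a shift or a turn outside -1 to 1 is refused whole. A call with a gripper value outside its range is refused whole. "fingers" is the opening, from 0 (shut) to 1 (fully open), set as the call begins (left out, the last holds). The fingers move at their own pace and stop on an object; "grip_force" is the grip in N (left out, the last holds). Time passes only in rows, so rows that do not move let the fingers close. It gives the time, the measured TCP pose, the force, the opening and the grip force at its end, in the units of the state.
- observe(): the state, without advancing time (a new reading comes with each control period).
- capture(name): name is "scene" or "side" or "wrist"; returns a dict with "pixels" (384x512x3 uint8, red, green, blue), "K" (3x3 intrinsics, pixels), "rvec" (rotation vector, rad) and "tvec" (3), from world to camera coordinates, as OpenCV has them; the wrist camera has in their place "mount" (4x4, takes a point from camera to tool coordinates, whose origin is the TCP and whose axes are the flange's). Camera axes: x right, y down, z forward; pixel columns grow to the right and rows downward; lengths in mm; the calibration is good to about 2 mm. The wrist camera is an equidistant fisheye: a pixel r from the principal point sees the ray r / f radians off the axis. A picture is of the moment at which its call begins: read the wrist's pose just before it. There is no depth.
- sign_off(): hands the job in; it is judged then, once.
The state is a dict: "clock": time; "joints": joint angles; "joint_vel": joint speeds; "effort": joint torques, N m; "eef_pos": TCP position; "ee_rot": TCP orientation; "contact_force": force on the tool from outside, world axes, zero at the start; "wrist_torque": the same for the moment, N m; "width": finger opening in mm; "grasp_force": force on a finger pad.
Only numpy, scipy, OpenCV 4.12 (cv2) and the standard library are available. Lean on these libraries where they do the work, as an engineer would, in place of code of your own. Each camera call takes 0.05 s, during which the arm holds its last target. There are 200 camera calls.

## Working session

There is one attempt and no reset: what is moved stays moved. The work goes in short steps, Python scripts to look and compute and a tool call to move; the robot and the scene stay as the last step left them, time stands still between calls to the robot, and variables do not carry over. Pictures are saved under pics/ and viewed, at most 14 in all, crops included, and the job is handed in when it is done.

Besides the shell and the picture viewer there is one more tool, called by a JSON object that holds its "method" and its "body", one argument or row to a line. drive_tool: Moves the arm, as the interface text tells. Shifts and turns lie within -1 to 1; 1 stands for 150 mm of shift or 0.1 rad of turn. Its arguments: {"type":"object","properties":{"motion":{"type":"array"},"fingers":{"type":"number"},"grip_force":{"type":"number"}},"required":["motion"]}

```bash
mkdir -p pics; ls; python3 - <<'E'
from bench import *
import cv2,numpy as np,pickle
s=observe();print(s)
d={}
for n in("scene","side","wrist"):
    c=capture(n);d[n]=c
    cv2.imwrite(f"pics/{n}0.png",c["pixels"][:,:,::-1])
    print(n,{k:np.round(v,3).tolist() for k,v in c.items() if k!="pixels"})
a=np.vstack([d["scene"]["pixels"],]) 
big=cv2.resize(d["scene"]["pixels"],(800,600),interpolation=cv2.INTER_CUBIC);cv2.imwrite("pics/sceneb.png",big[:,:,::-1])
big=cv2.resize(d["side"]["pixels"],(800,600),interpolation=cv2.INTER_CUBIC);cv2.imwrite("pics/sideb.png",big[:,:,::-1])
pickle.dump((s,d),open("d0.pkl","wb"))
E
```

```text
pics
{'clock': 0.0, 'joints': array([ 1.19687818,  0.47779092,  0.02231937,  1.55645672, -0.01149658,
        1.10929711, -0.08308575]), 'joint_vel': array([-0.00031583, -0.00084004, -0.00157578,  0.00108043,  0.00036259,
       -0.00155696, -0.00139731]), 'effort': array([-7.20674848e-05, -5.96435809e+01,  1.60783734e+00, -2.81192797e+01,
        1.24231828e-02,  9.38416051e-03, -1.03941244e-05]), 'eef_pos': array([ 177.16203807, -650.71956135,  230.32925268]), 'ee_rot': array([ 9.91176499e-01,  1.32545522e-01, -1.84610880e-04, -8.93231005e-04]), 'contact_force': array([-0.43564176,  0.21375052,  0.13824577]), 'wrist_torque': array([ 0.03971786, -0.05605207, -0.03209662]), 'grasp_force': 0.0, 'width': 85.23350802023965}
scene {'K': [[490.408, 0.0, 249.046], [0.0, 490.408, 189.228], [0.0, 0.0, 1.0]], 'rvec': [0.667, -2.466, 1.358], 'tvec': [412.439, 158.244, 1046.84]}
side {'K': [[376.488, 0.0, 261.507], [0.0, 376.488, 190.924], [0.0, 0.0, 1.0]], 'rvec': [2.177, -0.032, 0.029], 'tvec': [-487.963, 47.589, 1158.313]}
wrist {'K': [[297.319, 0.0, 257.834], [0.0, 297.319, 192.698], [0.0, 0.0, 1.0]], 'mount': [[-0.001, -0.951, -0.308, 79.999], [1.0, -0.001, -0.001, -0.104], [0.001, -0.308, 0.951, -143.29], [0.0, 0.0, 0.0, 1.0]]}
```

View pics/sceneb.png

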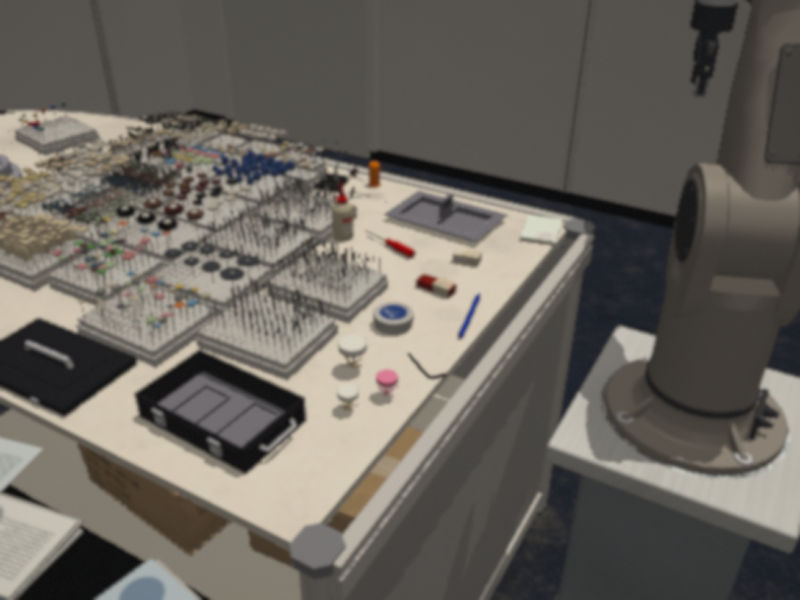

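View pics/sideb.png

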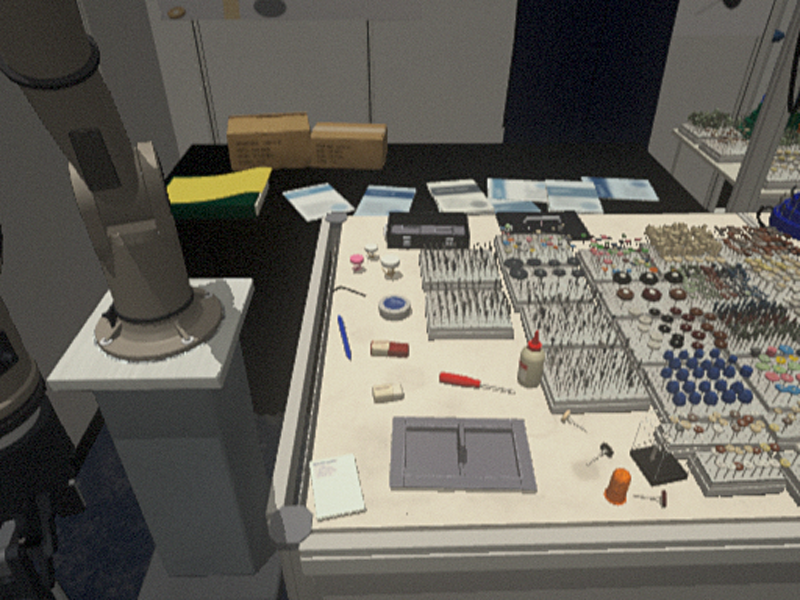

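Scene view (800x600): box at (220,408), tray (445,215), red/cream bar (436,285), cream bar (467,257), tin (393,317). The jars are large white (351,350), small white (347,392) and pink (387,380). The bur jar should be the larger white one. The side view shows the same items: box (428,230), tray (463,455), bars (390,349) and (388,393), tin (395,306), jars (390,262), (371,250) and (357,259).

```bash
cat > h.py <<'E'
from bench import *
import cv2,numpy as np,pickle
from scipy.spatial.transform import Rotation as Ro
def ray(c,uv,s=None):
    """origins, directions (world) of pixels; s=state for the wrist fisheye"""
    uv=np.atleast_2d(np.float64(uv));K=c["K"]
    q=(uv-K[:2,2])/[K[0,0],K[1,1]]
    if "mount" in c:
        r=np.linalg.norm(q,axis=1,keepdims=True)+1e-12
        d=np.hstack([q/r*np.sin(r),np.cos(r)])
        R=Ro.from_quat(s["ee_rot"]).as_matrix();M=np.array(c["mount"])
        return R@M[:3,3]+s["eef_pos"],d@(R@M[:3,:3]).T
    R=cv2.Rodrigues(np.float64(c["rvec"]))[0]
    return -R.T@np.ravel(c["tvec"]),np.hstack([q,np.ones((len(q),1))])@R
def plane(c,uv,z,s=None):
    o,d=ray(c,uv,s);return (o+d*((z-o[2])/d[:,2])[:,None])[:,:2]
def tri(a,b):
    A=np.zeros((3,3));y=np.zeros(3)
    for o,d in(a,b):
        d=d[0]/np.linalg.norm(d[0]);P=np.eye(3)-np.outer(d,d);A+=P;y+=P@o
    return np.linalg.solve(A,y)
def proj(c,P,s):
    """world -> wrist pixel"""
    R=Ro.from_quat(s["ee_rot"]).as_matrix();M=np.array(c["mount"])
    p=(np.atleast_2d(P)-(R@M[:3,3]+s["eef_pos"]))@(R@M[:3,:3])
    n=np.linalg.norm(p[:,:2],axis=1);t=np.arctan2(n,p[:,2])
    return p[:,:2]/n[:,None]*t[:,None]*c["K"][0,0]+c["K"][:2,2]
def psi(s):
    x=Ro.from_quat(s["ee_rot"]).as_matrix()[:,0];return np.arctan2(x[1],x[0])
def go(x,y,z,p=None):
    """shift in tool axes (units 150 mm) and turn (0.1 rad) to reach a pose, turn done last"""
    s=observe();R=Ro.from_quat(s["ee_rot"]).as_matrix()
    t=R.T@(np.array([x,y,z])-s["eef_pos"])/150
    dp=0 if p is None else -((p-psi(s)+np.pi/2)%np.pi-np.pi/2)*10
    print("units",np.round(t,3),"turn",round(dp,2),"minrows",np.ceil(np.linalg.norm(t)/.277))
E
python3 - <<'E'
from h import *
s,d=pickle.load(open("d0.pkl","rb"))
S,D=d["scene"],d["side"]
for n,a,b in [("box",(220,408),(428,235)),("tray",(445,215),(463,455)),("long",(436,285),(390,349)),("short",(467,257),(388,393)),("tin",(393,317),(395,306)),("jarL",(351,348),(390,262)),("jarS",(347,392),(371,250)),("pink",(387,378),(357,259))]:
    a=np.array(a)*.64;b=np.array(b)*.64
    print(n,tri(ray(S,a),ray(D,b)).round(),"scene@10",plane(S,a,10).round()[0],"side@10",plane(D,b,10).round()[0])
print(psi(s)); i=cv2.imread("pics/scene0.png"); cv2.imwrite("pics/jars.png",cv2.resize(i[205:270,195:275],(800,600),interpolation=cv2.INTER_CUBIC))
E
```

```text
box [548. 329.  11.] scene@10 [551. 328.] side@10 [547. 330.]
tray [ 556. -354.    8.] scene@10 [ 551. -350.] side@10 [ 557. -354.]
long [ 448. -105.    9.] scene@10 [ 444. -103.] side@10 [ 450. -104.]
short [ 444. -220.    9.] scene@10 [ 440. -217.] side@10 [ 446. -219.]
tin [459.  24.  14.] scene@10 [459.  19.] side@10 [462.  32.]
jarL [452. 156.  39.] scene@10 [472. 123.] side@10 [453. 204.]
jarS [410. 230.  27.] scene@10 [421. 213.] side@10 [409. 259.]
pink [378. 181.  31.] scene@10 [389. 158.] side@10 [378. 219.]
0.2658736753134961
```

View pics/jars.png

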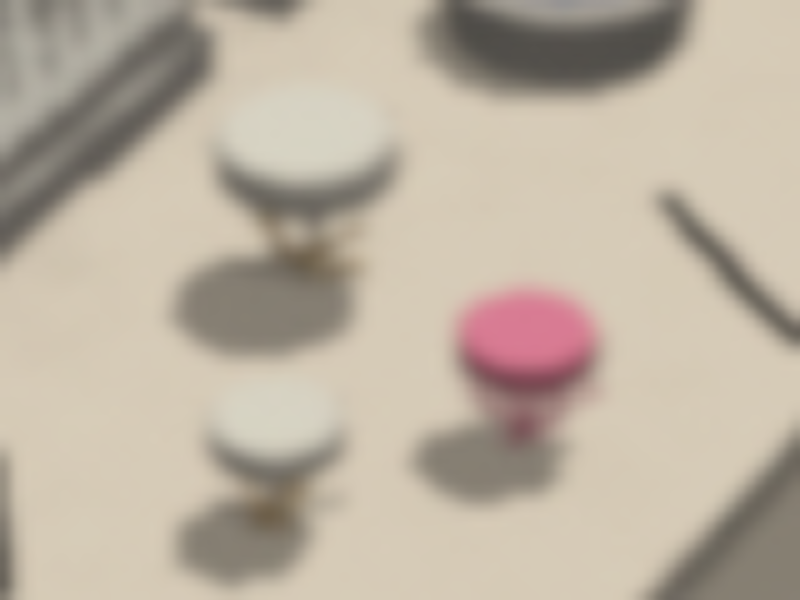

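The crop shows the white lid at (305,150) is clearly wider than the white one at (275,425), and the pink one is at (525,340). The bur jar is therefore the large white one, near world (452,156). Triangulated heights are consistent with the sizes given. Next I move over the bars for a wrist view.

```bash
python3 -c "
from h import *
go(440,-165,230,0)
import bench;print([n for n in dir(bench) if not n.startswith('_')], getattr(bench,'hold_point_z',None))"
```

```text
units [ 2.541 -2.665  0.007] turn 2.66 minrows 14.0
['Unreachable', 'capture', 'hold_point_z', 'observe', 'sign_off'] 18.700000000000003
```

{"method": "drive_tool", "body": {
  "motion": [
    [[0.18,-0.19,0],0],
    [[0.18,-0.19,0],0],
    [[0.18,-0.19,0],0],
    [[0.18,-0.19,0],0],
    [[0.18,-0.19,0],0],
    [[0.18,-0.19,0],0],
    [[0.18,-0.19,0],0],
    [[0.18,-0.19,0],0],
    [[0.18,-0.19,0],0],
    [[0.18,-0.19,0],0]
  ],
  "fingers": 1
}}

```text
clock: 0.98
eef_pos: [363.3, -303.6, 231.3]
ee_rot: [0.991, 0.132, -0.0, 0.0]
contact_force: [0.6, -0.1, -0.0]
width: 85.4
grasp_force: 0.0
```

{"method": "drive_tool", "body": {
  "motion": [
    [[0.18,-0.19,0],0],
    [[0.18,-0.19,0],0],
    [[0.18,-0.19,0],0],
    [[0.18,-0.19,0],0],
    [[0,0,0],1],
    [[0,0,0],1],
    [[0,0,0],0.66],
    [[0,0,0],0],
    [[0,0,0],0]
  ]
}}

```text
clock: 1.73
eef_pos: [437.1, -167.0, 231.2]
ee_rot: [1.0, 0.001, -0.0, 0.0]
contact_force: [0.4, 0.4, 0.6]
width: 85.3
grasp_force: 0.0
```

```bash
python3 - <<'E'
from h import *
s=observe();print(s["eef_pos"],psi(s),s["joints"].round(2),s["clock"])
c=capture("wrist");pickle.dump((s,c),open("w1.pkl","wb"))
cv2.imwrite("pics/w1.png",cv2.resize(c["pixels"],(800,600),interpolation=cv2.INTER_CUBIC)[:,:,::-1])
print(proj(c,[[448,-105,10],[444,-220,10],[459,24,14]],s)/.64)
E
```

```text
[ 437.05547342 -167.01726418  231.17043647] 0.0019744174575062317 [ 0.49  0.15 -0.28  2.02  0.05  0.98 -1.39] 1.7333
[[326.49805649 242.82745834]
 [469.58780182 247.75110683]
 [178.78927923 234.92772676]]
```

View pics/w1.png

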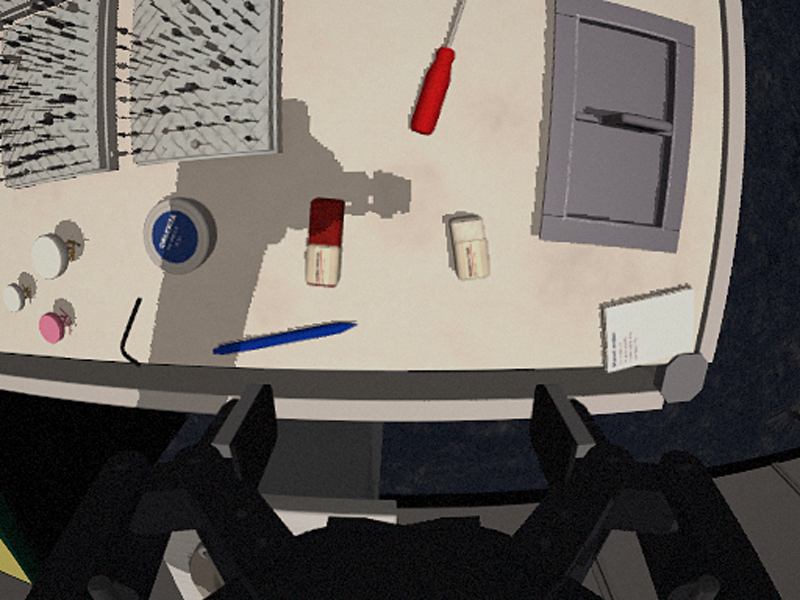

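Wrist view (800x600): long red/cream bar at (325,242), short cream bar at (468,247), tin (180,235), tray at upper right with grip plate (620,123), and jars at left (48,256), (14,297) and (52,327). I segment the bars on a rectified top plane.

```bash
cat >> h.py <<'E'
def rect(c,s,z,cx,cy,h,m=.5):
    """metric top view of plane z: column grows with -y, row with -x (as seen from the robot), m mm per px"""
    n=int(2*h/m);r,k=np.mgrid[:n,:n]
    P=np.stack([cx+h-r.ravel()*m,cy+h-k.ravel()*m,np.full(n*n,z)],1)
    uv=proj(c,P,s).astype(np.float32).reshape(n,n,2)
    return cv2.remap(c["pixels"],uv,None,cv2.INTER_LINEAR)[:,:,::-1].copy()
def seg(c,s,z,cx,cy,h,r,m=.5):
    """grabCut the thing at (cx,cy), seeds: box half sizes r (x,y); returns centre, minAreaRect size, psi of its long side, picture"""
    I=rect(c,s,z,cx,cy,h,m);n=I.shape[0];M=np.full((n,n),cv2.GC_BGD,np.uint8);o=n//2
    a,b=int(r[0]/m),int(r[1]/m);M[o-a:o+a,o-b:o+b]=cv2.GC_PR_FGD
    M[o-a//3:o+a//3,o-b//4:o+b//4]=cv2.GC_FGD
    cv2.grabCut(I,M,None,np.zeros((1,65)),np.zeros((1,65)),6,cv2.GC_INIT_WITH_MASK)
    F=cv2.morphologyEx(((M&1)*255).astype(np.uint8),cv2.MORPH_OPEN,np.ones((7,7)))
    k=max(cv2.findContours(F,0,cv2.CHAIN_APPROX_NONE)[0],key=cv2.contourArea)
    R=cv2.minAreaRect(k);B=cv2.boxPoints(R);cv2.drawContours(I,[k],-1,(0,255,0),1);cv2.drawContours(I,[B.astype(int)],-1,(255,0,0),1)
    e=max(B[1]-B[0],B[2]-B[1],key=np.linalg.norm);d=-e[::-1]
    p=(np.arctan2(d[1],d[0])+np.pi/2)%np.pi-np.pi/2
    return np.array([cx+h-R[0][1]*m,cy+h-R[0][0]*m]),np.array(R[1])*m,p,I
E
python3 - <<'E'
from h import *
s,c=pickle.load(open("w1.pkl","rb"));L=[]
for n,z,x,y,r in [("long",21,448,-105,(42,22)),("short",21,444,-220,(33,22)),("tin",24,459,24,(40,40))]:
    o=seg(c,s,z,x,y,60,r);print(n,*[np.round(v,3) for v in o[:3]]);L.append(o[3])
cv2.imwrite("pics/seg1.png",np.hstack(L))
E
```

```text
long [ 450.444 -104.072] [29.636 71.85 ] -0.098
short [ 448.262 -216.592] [55.444 32.993] 0.124
tin [460.    19.75] [65.  70.5] -1.571
```

View pics/seg1.png

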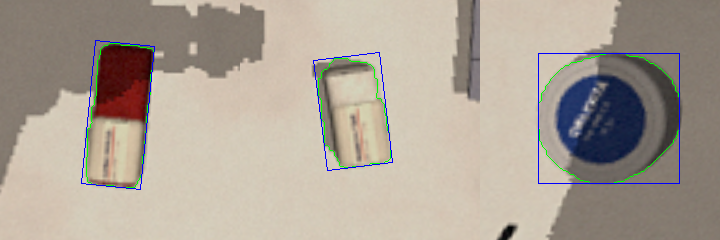

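Left panel: the long bar outline fits (72x30 including its end face). Middle: the shadow inflates the short bar, so from its side edges I read psi 0.174 and centre (446,-218.5). Right: tin centred about (460,21). Now the long bar pick.

```bash
cat >> h.py <<'E'
def go2(x,y,z,p):
    """turn first, then shift in the turned axes"""
    s=observe();dp=-((p-psi(s)+np.pi/2)%np.pi-np.pi/2)
    R=Ro.from_quat(s["ee_rot"]).as_matrix()@Ro.from_euler("z",dp).as_matrix()
    t=R.T@(np.array([x,y,z])-s["eef_pos"])/150
    print("turn",round(dp*10,2),"then",np.round(t,3),"len",round(np.linalg.norm(t)/.277,1),"rows")
E
python3 -c "
from h import *
go2(450,-104,6,-.098)"
```

```text
turn 1.0 then [ 0.045 -0.427  1.501] len 5.6 rows
```

{"method": "drive_tool", "body": {
  "motion": [
    [[0,0,0],1],
    [[0.023,-0.214,0],0],
    [[0.022,-0.213,0],0],
    [[0,0,0.25],0],
    [[0,0,0.25],0],
    [[0,0,0.25],0],
    [[0,0,0.25],0],
    [[0,0,0.25],0],
    [[0,0,0.15],0],
    [[0,0,0.1],0]
  ]
}}

```text
clock: 2.62
eef_pos: [448.7, -103.9, 3.6]
ee_rot: [0.999, -0.049, -0.002, -0.0]
contact_force: [0.5, 0.1, 0.4]
width: 85.7
grasp_force: 0.0
```

{"method": "drive_tool", "body": {
  "motion": [
    [[0,0,0],0],
    [[0,0,0],0],
    [[0,0,0],0],
    [[0,0,0],0],
    [[0,0,0],0],
    [[0,0,0],0],
    [[0,0,0],0],
    [[0,0,0],0]
  ],
  "fingers": 0,
  "grip_force": 40
}}

```text
clock: 3.28
eef_pos: [451.4, -104.3, 7.7]
ee_rot: [0.999, -0.05, 0.001, 0.0]
contact_force: [-0.9, 0.1, 7.0]
width: 24.5
grasp_force: 39.3
```

{"method": "drive_tool", "body": {
  "motion": [
    [[0,0,-0.1],0],
    [[0,0,-0.2],0],
    [[0,0,-0.25],0],
    [[0,0,-0.25],0],
    [[0,0,-0.25],0],
    [[0,0,-0.25],0],
    [[0,0,-0.25],0],
    [[0,0,0],0]
  ]
}}

```text
clock: 3.95
eef_pos: [454.4, -104.4, 246.8]
ee_rot: [0.999, -0.05, 0.007, 0.001]
contact_force: [0.8, -0.1, -1.0]
width: 24.7
grasp_force: 40.1
```

```bash
python3 -c "
from h import *
s=observe();print(s['width'],s['contact_force'],s['grasp_force'])
s0=psi(s);go2(540,230,240,s0)"
```

```text
24.71453590005578 [ 0.75866591 -0.13211151 -0.96856167] 40.136343436315656
turn -0.0 then [ 0.344 -2.275  0.046] len 8.3 rows
```

{"method": "drive_tool", "body": {
  "motion": [
    [[0.038,-0.253,0],0],
    [[0.038,-0.253,0],0],
    [[0.038,-0.253,0],0],
    [[0.038,-0.253,0],0],
    [[0.038,-0.253,0],0],
    [[0.038,-0.253,0],0],
    [[0.038,-0.253,0],0],
    [[0.038,-0.253,0],0],
    [[0.038,-0.253,0],0],
    [[0,0,0],-1]
  ]
}}

```text
clock: 4.78
eef_pos: [534.8, 240.4, 239.8]
ee_rot: [1.0, 0.004, 0.001, -0.003]
contact_force: [-0.3, 2.5, -0.2]
width: 24.5
grasp_force: 40.1
```

{"method": "drive_tool", "body": {
  "motion": [
    [[0,0,0],-1],
    [[0,0,0],-1],
    [[0,0,0],-1],
    [[0,0,0],-1],
    [[0,0,0],-1],
    [[0,0,0],-1],
    [[0,0,0],-1],
    [[0,0,0],-1],
    [[0,0,0],-1],
    [[0,0,0],-1]
  ]
}}

```text
clock: 5.62
eef_pos: [535.4, 230.4, 239.1]
ee_rot: [0.876, 0.481, 0.0, 0.0]
contact_force: [1.1, 0.3, -0.8]
width: 24.9
grasp_force: 40.1
```

{"method": "drive_tool", "body": {
  "motion": [
    [[0,0,0],-1],
    [[0,0,0],-1],
    [[0,0,0],-1],
    [[0,0,0],-1],
    [[0,0,0],-1],
    [[0,0,0],-0.7],
    [[0,0,0],0],
    [[0,0,0],0]
  ]
}}

```text
clock: 6.28
eef_pos: [535.5, 230.4, 239.0]
ee_rot: [0.708, 0.706, 0.0, 0.0]
contact_force: [0.6, 0.8, -0.4]
width: 24.8
grasp_force: 40.1
```

```bash
python3 - <<'E'
from h import *
s=observe();print(s["eef_pos"],psi(s),s["joints"].round(2),s["clock"])
c=capture("wrist");pickle.dump((s,c),open("w2.pkl","wb"))
cv2.imwrite("pics/w2.png",cv2.resize(c["pixels"],(800,600),interpolation=cv2.INTER_CUBIC)[:,:,::-1])
E
```

```text
[535.53186894 230.39830182 238.96850152] 1.5673205291861811 [ 0.13  0.45 -0.85  1.73  0.37  1.13 -0.83] 6.2833
```

View pics/w2.png

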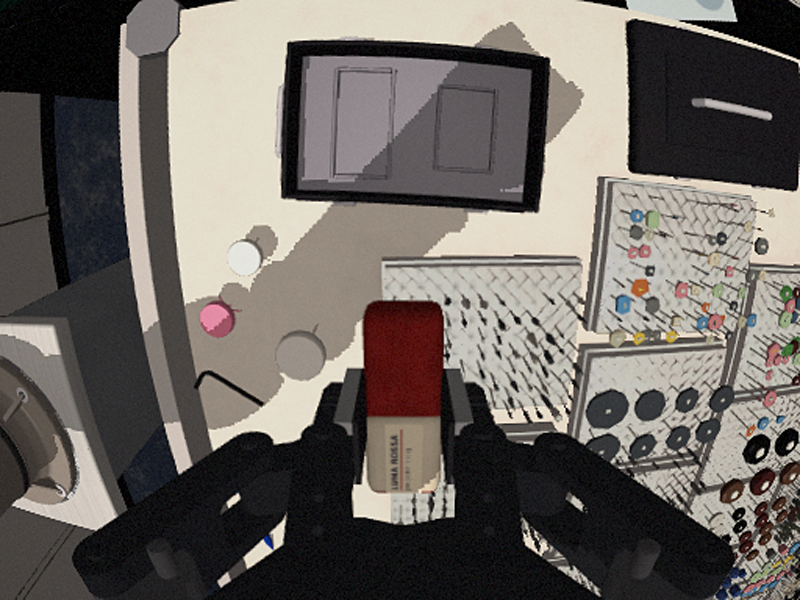

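The wrist view shows the bar held along its length between the pads. Box rim corners (800x600) are (290,42), (550,58), (542,212) and (282,198). The near nest is centred about (363,123) and the far nest about (466,127).

```bash
python3 - <<'E'
from h import *
s,c=pickle.load(open("w2.pkl","rb"))
g=c["pixels"].max(2)
# black box mask -> outer contour
m=cv2.inRange(c["pixels"],(0,0,0),(38,38,38));m[:,:170]=0;m[140:]=0;m[:,355:]=0;m[:24]=0
m=cv2.morphologyEx(m,cv2.MORPH_OPEN,np.ones((3,3)))
k=max(cv2.findContours(m,0,2)[0],key=cv2.contourArea)
P=plane(c,k[:,0,:],42,s).astype(np.float32);R=cv2.minAreaRect(P);print("rim mask",R)
q=np.array([(290,42),(550,58),(542,212),(282,198)])*.64;C=plane(c,q,42,s);print("rim clicks",C.round(),C.mean(0).round(1),"psi",np.arctan2(*(C[1]-C[0])[::-1]),np.linalg.norm(C[1]-C[0]),np.linalg.norm(C[2]-C[1]))
for z in(8,):
  for q in ([(338,68),(394,70),(388,178),(333,175)],[(440,85),(497,87),(492,170),(434,167)]):
    C=plane(c,np.array(q)*.64,z,s);print("nest",C.mean(0).round(1),"sizes",np.linalg.norm(C[1]-C[0]).round(),np.linalg.norm(C[2]-C[1]).round(),np.arctan2(*(C[1]-C[0])[::-1]),np.arctan2(*(C[1]-C[2])[::-1]))
I=rect(c,s,8,548,329,110,.4);cv2.imwrite("pics/box.png",I)
# held bar: its far (red) and near ends
for z in(235,): 
  P=plane(c,np.array([(403,301),(404,492)])*.64,s["eef_pos"][2]+12,s);print("bar ends",P.round(1),P.mean(0))
E
```

```text
rim mask ((545.3604736328125, 334.6156005859375), (120.46061706542969, 193.0225067138672), 86.69661712646484)
rim clicks [[455. 399.]
 [646. 388.]
 [642. 270.]
 [447. 281.]] [547.3 334.5] psi -0.05662307824061593 191.4642945487228 118.24342988953393
nest [505.4 337.4] sizes 44.0 88.0 -0.06860792419644646 1.5108816018807423
nest [587.1 333.8] sizes 46.0 68.0 0.003117640371939353 1.5190538398423439
bar ends [[536.6 267.4]
 [536.6 193.8]] [536.60018625 230.5656855 ]
```

View pics/box.png

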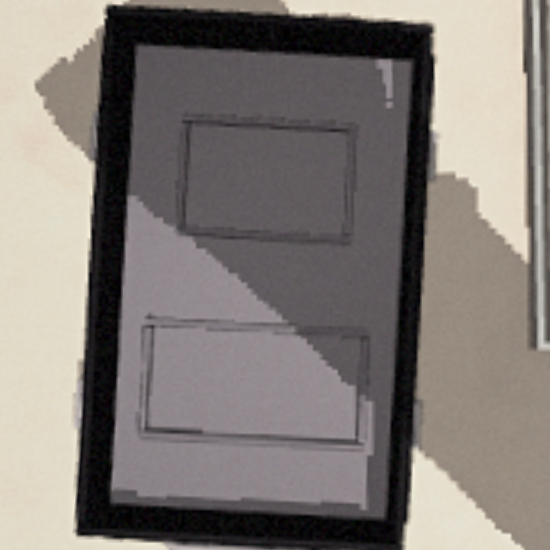

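Box centre (546,335), psi -0.058, size 193x120; the measured nests agree with the geometry within 1.5 mm. The rectified view shows both nests clear: far at (267,180), near at (253,380). Place the long bar at (505,337.3).

```bash
python3 -c "
from h import *
go2(505,337.3,12,1.513)"
```

```text
turn 0.54 then [ 0.699 -0.245  1.513] len 6.1 rows
```

{"method": "drive_tool", "body": {
  "motion": [
    [[0,0,0],0.54],
    [[0.233,-0.082,0],0],
    [[0.233,-0.082,0],0],
    [[0.233,-0.081,0],0],
    [[0,0,0.25],0],
    [[0,0,0.25],0],
    [[0,0,0.25],0],
    [[0,0,0.25],0],
    [[0,0,0.2],0],
    [[0,0,0],0]
  ]
}}

```text
clock: 7.17
eef_pos: [501.5, 334.1, 52.9]
ee_rot: [0.727, 0.687, -0.005, -0.0]
contact_force: [-0.2, -1.8, -1.1]
width: 24.3
grasp_force: 40.1
```

```bash
python3 -c "
from h import *
go2(505,337.3,12,1.513)"
```

```text
turn 0.01 then [0.024 0.024 0.272] len 1.0 rows
```

{"method": "drive_tool", "body": {
  "motion": [
    [[0,0,0],0],
    [[0,0,0.1],0],
    [[0,0,0.1],0],
    [[0,0,0.06],0],
    [[0,0,0],0],
    [[0,0,0],0]
  ]
}}

```text
clock: 7.67
eef_pos: [504.5, 337.2, 19.6]
ee_rot: [0.726, 0.687, -0.0, 0.0]
contact_force: [0.2, 0.7, -0.3]
width: 24.7
grasp_force: 40.1
```

```bash
python3 -c "
from h import *
go2(505,337.3,12,1.513)"
```

```text
turn 0.03 then [0.001 0.003 0.051] len 0.2 rows
```

{"method": "drive_tool", "body": {
  "motion": [
    [[0,0.003,0.03],0],
    [[0,0,0.018],0],
    [[0,0,0],0],
    [[0,0,0],0]
  ]
}}

```text
clock: 8.0
eef_pos: [505.2, 337.4, 12.7]
ee_rot: [0.726, 0.687, 0.0, 0.0]
contact_force: [0.3, 0.2, -1.3]
width: 24.6
grasp_force: 40.1
```

{"method": "drive_tool", "body": {
  "motion": [
    [[0,0,0],0],
    [[0,0,0],0],
    [[0,0,0],0],
    [[0,0,0],0]
  ],
  "fingers": 0.5
}}

```text
clock: 8.33
eef_pos: [505.2, 337.5, 12.8]
ee_rot: [0.726, 0.687, 0.0, 0.0]
contact_force: [0.3, 1.2, -0.4]
width: 43.1
grasp_force: 0.0
```

{"method": "drive_tool", "body": {
  "motion": [
    [[0,0,-0.1],0],
    [[0,0,-0.2],0],
    [[0,0,-0.27],0],
    [[0,0,-0.27],0],
    [[0,0,-0.27],0],
    [[0,0,-0.27],0]
  ]
}}

```text
clock: 8.83
eef_pos: [504.5, 337.5, 222.8]
ee_rot: [0.726, 0.688, 0.0, -0.0]
contact_force: [0.9, 0.8, 0.6]
width: 42.5
grasp_force: 0.0
```

```bash
python3 -c "
from h import *
go2(446,-219,220,.174)
go2(446,-219,220,1.5)"
```

```text
turn 13.43 then [-1.026  3.586  0.017] len 13.5 rows
turn 0.17 then [-3.728 -0.127  0.017] len 13.5 rows
```

{"method": "drive_tool", "body": {
  "motion": [
    [[-0.266,-0.013,0],0],
    [[-0.266,-0.013,0],0],
    [[-0.266,-0.013,0],0],
    [[-0.266,-0.013,0],0],
    [[-0.266,-0.013,0],0],
    [[-0.266,-0.013,0],0],
    [[-0.266,-0.013,0],0],
    [[-0.266,-0.013,0],0],
    [[-0.266,-0.013,0],0],
    [[-0.266,-0.013,0],0]
  ],
  "fingers": 1
}}

```text
clock: 9.67
eef_pos: [463.1, -61.4, 220.8]
ee_rot: [0.726, 0.688, 0.0, 0.001]
contact_force: [0.3, -1.0, 0.5]
width: 85.8
grasp_force: 0.0
```

{"method": "drive_tool", "body": {
  "motion": [
    [[-0.266,-0.013,0],0],
    [[-0.266,-0.013,0],0],
    [[-0.266,-0.013,0],0],
    [[-0.266,-0.013,0],0],
    [[0,0,0],1],
    [[0,0,0],1],
    [[0,0,0],1],
    [[0,0,0],1],
    [[0,0,0],1],
    [[0,0,0],1]
  ]
}}

```text
clock: 10.5
eef_pos: [447.2, -218.4, 220.7]
ee_rot: [0.898, 0.44, 0.0, 0.0]
contact_force: [-0.0, -1.0, -1.3]
width: 85.6
grasp_force: 0.0
```

{"method": "drive_tool", "body": {
  "motion": [
    [[0,0,0],1],
    [[0,0,0],1],
    [[0,0,0],1],
    [[0,0,0],1],
    [[0,0,0],1],
    [[0,0,0],1],
    [[0,0,0],1],
    [[0,0,0],0.43],
    [[0,0,0],0],
    [[0,0,0],0]
  ]
}}

```text
clock: 11.33
eef_pos: [447.3, -218.5, 220.4]
ee_rot: [0.996, 0.087, 0.0, 0.0]
contact_force: [-0.7, -0.2, -0.2]
width: 85.4
grasp_force: 0.0
```

```bash
python3 -c "
from h import *
go2(446,-218.5,6,.174)
s=observe();c=capture('wrist');I=rect(c,s,21,446,-218.5,50,.25);I[200,:]=(0,255,0)
d=np.array([np.cos(.174),np.sin(.174)]);e=np.array([-d[1],d[0]])
B=[np.array([446,-218.5])+a*25*d+b*13.5*e for a,b in((1,1),(1,-1),(-1,-1),(-1,1))]
cv2.polylines(I,[np.array([[(-218.5+50-p[1])*4,(446+50-p[0])*4] for p in B]).astype(int)],True,(255,0,0),1)
cv2.imwrite('pics/sb.png',I)"
```

```text
turn 0.01 then [-0.01  -0.002  1.43 ] len 5.2 rows
```

View pics/sb.png

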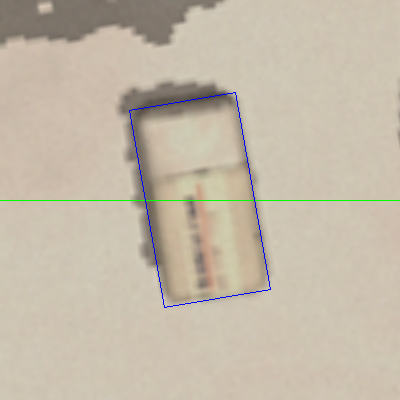

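The predicted outline sits right on the short bar, with its centre at pixel (200,200) and a good angle. Grasp it, a little higher at z=7.

{"method": "drive_tool", "body": {
  "motion": [
    [[-0.01,0,0.25],0],
    [[0,0,0.25],0],
    [[0,0,0.25],0],
    [[0,0,0.25],0],
    [[0,0,0.25],0],
    [[0,0,0.1],0],
    [[0,0,0.075],0],
    [[0,0,0],0]
  ]
}}

```text
clock: 12.05
eef_pos: [444.7, -218.5, 4.2]
ee_rot: [0.996, 0.087, -0.001, -0.001]
contact_force: [-0.3, 0.2, 0.2]
width: 85.3
grasp_force: 0.0
```

{"method": "drive_tool", "body": {
  "motion": [
    [[0,0,0],0],
    [[0,0,0],0],
    [[0,0,0],0],
    [[0,0,0],0],
    [[0,0,0],0],
    [[0,0,0],0],
    [[0,0,0],0],
    [[0,0,0],0]
  ],
  "fingers": 0,
  "grip_force": 40
}}

```text
clock: 12.72
eef_pos: [446.3, -219.5, 7.0]
ee_rot: [0.996, 0.086, 0.001, 0.001]
contact_force: [-1.6, 0.5, 7.9]
width: 24.8
grasp_force: 39.4
```

{"method": "drive_tool", "body": {
  "motion": [
    [[0,0,-0.1],0],
    [[0,0,-0.2],0],
    [[0,0,-0.25],0],
    [[0,0,-0.25],0],
    [[0,0,-0.25],0],
    [[0,0,-0.25],0],
    [[0,0,-0.25],0],
    [[0,0,0],0]
  ]
}}

```text
clock: 13.38
eef_pos: [449.5, -220.2, 246.0]
ee_rot: [0.996, 0.086, 0.005, 0.003]
contact_force: [1.1, -0.2, -0.3]
width: 24.6
grasp_force: 40.2
```

```bash
python3 -c "
from h import *
s=observe();go2(560,235,240,psi(s))"
```

```text
turn -0.0 then [ 1.247 -2.863  0.03 ] len 11.3 rows
```

{"method": "drive_tool", "body": {
  "motion": [
    [[0.104,-0.239,0],0],
    [[0.104,-0.239,0],0],
    [[0.104,-0.239,0],0],
    [[0.104,-0.239,0],0],
    [[0.104,-0.239,0],0],
    [[0.104,-0.239,0],0],
    [[0.104,-0.239,0],0],
    [[0.104,-0.239,0],0],
    [[0.104,-0.239,0],0],
    [[0.104,-0.239,0],0]
  ]
}}

```text
clock: 14.22
eef_pos: [537.6, 162.5, 238.3]
ee_rot: [0.996, 0.086, 0.0, 0.0]
contact_force: [1.1, -0.7, -1.5]
width: 24.7
grasp_force: 40.2
```

{"method": "drive_tool", "body": {
  "motion": [
    [[0.104,-0.239,0],0],
    [[0.104,-0.239,0],0],
    [[0,0,0],-1],
    [[0,0,0],-1],
    [[0,0,0],-1],
    [[0,0,0],-1],
    [[0,0,0],-1],
    [[0,0,0],-1],
    [[0,0,0],-1],
    [[0,0,0],-1]
  ]
}}

```text
clock: 15.05
eef_pos: [555.9, 236.6, 238.2]
ee_rot: [0.883, 0.47, -0.0, 0.0]
contact_force: [0.1, 0.8, -0.6]
width: 24.8
grasp_force: 40.2
```

{"method": "drive_tool", "body": {
  "motion": [
    [[0,0,0],-1],
    [[0,0,0],-1],
    [[0,0,0],-1],
    [[0,0,0],-1],
    [[0,0,0],-1],
    [[0,0,0],-0.4],
    [[0,0,0],0],
    [[0,0,0],0]
  ]
}}

```text
clock: 15.72
eef_pos: [556.0, 236.6, 238.1]
ee_rot: [0.728, 0.686, -0.0, 0.0]
contact_force: [-0.2, -0.1, -0.6]
width: 24.7
grasp_force: 40.2
```

```bash
python3 -c "
from h import *
go2(587,332.6,12,1.513)
s=observe();c=capture('wrist');pickle.dump((s,c),open('w3.pkl','wb'))
cv2.imwrite('pics/w3.png',cv2.resize(c['pixels'],(800,600))[:,:,::-1])"
```

```text
turn -0.02 then [0.651 0.17  1.507] len 6.0 rows
```

View pics/w3.png

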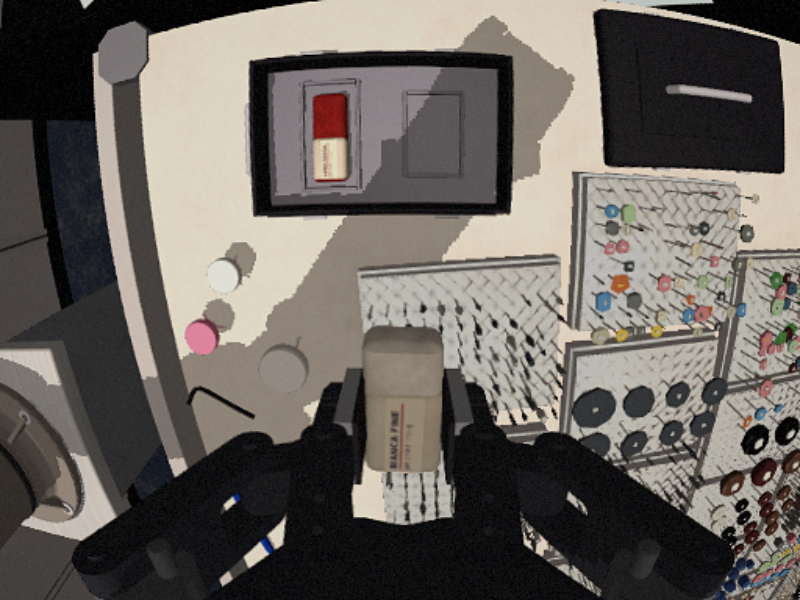

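The long bar (331,137) lies inside its near nest, clear of the rails, and the short bar is held centred. The far nest is at (433,134). Placing it.

{"method": "drive_tool", "body": {
  "motion": [
    [[0.217,0.057,0],0],
    [[0.217,0.057,0],0],
    [[0.217,0.056,0],0],
    [[0,0,0.25],0],
    [[0,0,0.25],0],
    [[0,0,0.25],0],
    [[0,0,0.25],0],
    [[0,0,0.25],0],
    [[0,0,0],0],
    [[0,0,0],0]
  ]
}}

```text
clock: 16.6
eef_pos: [586.2, 332.0, 49.5]
ee_rot: [0.728, 0.686, -0.002, -0.0]
contact_force: [0.0, 0.1, 1.1]
width: 24.8
grasp_force: 40.2
```

{"method": "drive_tool", "body": {
  "motion": [
    [[0,0,0.1],0],
    [[0,0,0.1],0],
    [[0,0,0],0],
    [[0,0,0],0],
    [[0,0,0],0]
  ]
}}

```text
clock: 17.02
eef_pos: [587.6, 333.2, 21.7]
ee_rot: [0.727, 0.686, 0.001, 0.0]
contact_force: [-0.8, 0.7, -0.3]
width: 24.4
grasp_force: 40.2
```

```bash
python3 -c "
from h import *
go2(587,332.6,12,1.513)"
```

```text
turn -0.0 then [-0.004 -0.004  0.065] len 0.2 rows
```

{"method": "drive_tool", "body": {
  "motion": [
    [[0,-0.003,0.04],0],
    [[0,0,0.024],0],
    [[0,0,0],0],
    [[0,0,0],0],
    [[0,0,0],0]
  ]
}}

```text
clock: 17.43
eef_pos: [586.7, 332.8, 11.2]
ee_rot: [0.727, 0.686, -0.0, -0.0]
contact_force: [-0.1, 0.5, -0.7]
width: 25.0
grasp_force: 40.2
```

{"method": "drive_tool", "body": {
  "motion": [
    [[0,0,0],0],
    [[0,0,0],0],
    [[0,0,0],0],
    [[0,0,0],0]
  ],
  "fingers": 0.5
}}

```text
clock: 17.77
eef_pos: [586.8, 333.0, 11.4]
ee_rot: [0.727, 0.686, 0.0, 0.0]
contact_force: [0.3, 0.2, -0.3]
width: 42.9
grasp_force: 0.0
```

{"method": "drive_tool", "body": {
  "motion": [
    [[0,0,-0.1],0],
    [[0,0,-0.2],0],
    [[0,0,-0.27],0],
    [[0,0,-0.27],0],
    [[0,0,-0.27],0],
    [[0,0,-0.27],0],
    [[0,0,-0.15],0],
    [[0,0,0],0]
  ]
}}

```text
clock: 18.43
eef_pos: [588.3, 335.7, 249.0]
ee_rot: [0.727, 0.686, 0.005, 0.001]
contact_force: [-0.5, 0.3, 0.4]
width: 43.0
grasp_force: 0.0
```

```bash
python3 - <<'E'
from h import *
s=observe();c=capture("wrist");cv2.imwrite("pics/w4s.png",c["pixels"][:,:,::-1]);pickle.dump((s,c),open("w4.pkl","wb"))
go2(556,-440,245,psi(s))
s,c=pickle.load(open("w1.pkl","rb"))
# tray flange top z=15 corners and plate top z=53, from the first wrist view (800x600 clicks)
C=plane(c,np.array([(556,0),(694,22),(678,252),(541,238)])*.64,15,s);print(C.round())
P=plane(c,np.array([(583,119),(671,131)])*.64,53,s);print(P.round(),P.mean(0))
d=pickle.load(open("d0.pkl","rb"))[1]["side"]
C=plane(d,np.array([(391,418),(527,418),(536,490),(391,488)])*.64,15);print(C.round(),C.mean(0),np.arctan2(*(C[1]-C[0])[::-1]),np.arctan2(*(C[2]-C[3])[::-1]))
E
```

```text
turn -0.0 then [-5.167  0.088 -0.016] len 18.7 rows
[[ 651. -287.]
 [ 657. -421.]
 [ 447. -412.]
 [ 454. -278.]]
[[ 549. -294.]
 [ 549. -370.]] [ 548.87512188 -332.02617708]
[[ 450. -281.]
 [ 667. -287.]
 [ 652. -423.]
 [ 449. -414.]] [ 554.66564695 -351.46161227] -0.02579294872649878 -0.044050089424582786
```

{"method": "drive_tool", "body": {
  "motion": [
    [[-0.264,0.004,0],0],
    [[-0.264,0.004,0],0],
    [[-0.264,0.004,0],0],
    [[-0.264,0.004,0],0],
    [[-0.264,0.004,0],0],
    [[-0.264,0.004,0],0],
    [[-0.264,0.004,0],0],
    [[-0.264,0.004,0],0],
    [[-0.264,0.004,0],0],
    [[-0.264,0.004,0],0]
  ]
}}

```text
clock: 19.32
eef_pos: [568.4, -64.9, 240.0]
ee_rot: [0.727, 0.686, -0.001, -0.001]
contact_force: [0.0, -0.6, -0.4]
width: 42.7
grasp_force: 0.0
```

{"method": "drive_tool", "body": {
  "motion": [
    [[-0.264,0.004,0],0],
    [[-0.264,0.004,0],0],
    [[-0.264,0.004,0],0],
    [[-0.264,0.004,0],0],
    [[-0.264,0.004,0],0],
    [[-0.264,0.004,0],0],
    [[-0.264,0.004,0],0],
    [[-0.264,0.004,0],0],
    [[-0.264,0.004,0],0],
    [[0,0,0],0]
  ]
}}

```text
clock: 20.15
eef_pos: [550.2, -429.7, 238.1]
ee_rot: [0.732, 0.682, -0.002, -0.0]
contact_force: [-1.4, -2.0, -0.9]
width: 42.5
grasp_force: 0.0
```

{"method": "drive_tool", "body": {
  "motion": [
    [[0,0,0],0],
    [[0,0,0],0]
  ]
}}

```text
clock: 20.32
eef_pos: [554.1, -417.9, 239.7]
ee_rot: [0.727, 0.686, 0.0, -0.001]
contact_force: [1.1, 1.6, -0.5]
width: 42.6
grasp_force: 0.0
```

```bash
python3 - <<'E'
from h import *
s=observe();c=capture("wrist");pickle.dump((s,c),open("w5.pkl","wb"));print(s["eef_pos"])
s4,c4=pickle.load(open("w4.pkl","rb"))
a=cv2.resize(c["pixels"],(800,600))[:,:,::-1].copy();a[420:600,0:240]=cv2.resize(c4["pixels"],(800,600))[400:580,240:480,::-1] if 0 else a[420:600,0:240]
cv2.imwrite("pics/w5.png",a)
E
```

```text
[ 554.07690775 -417.93211184  239.71236095]
```

View pics/w5.png

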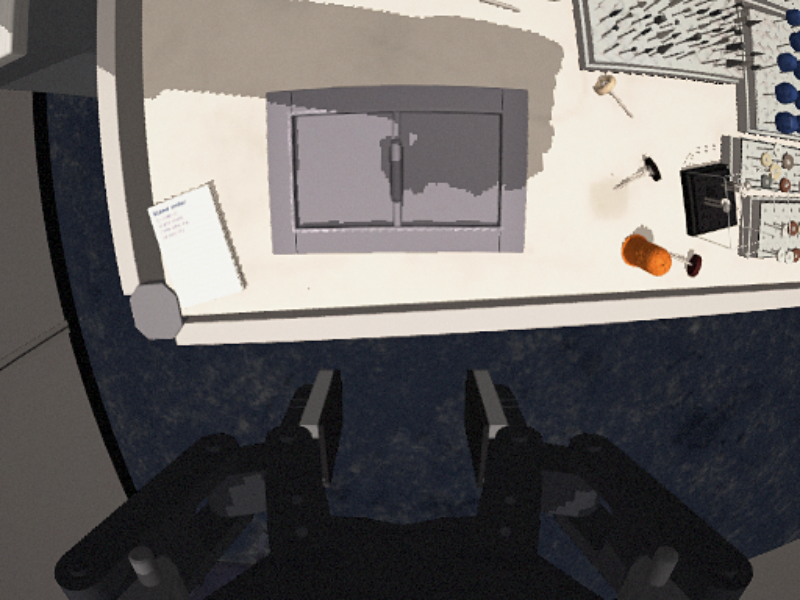

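The tray flange corners are at (267,93), (527,90), (524,252) and (272,254), with the grip plate top around (397,140) to (397,200).

```bash
python3 - <<'E'
from h import *
s,c=pickle.load(open("w5.pkl","rb"))
C=plane(c,np.array([(267,93),(527,90),(524,252),(272,254)])*.64,15,s);print(C.round(),C.mean(0),[np.linalg.norm(C[i]-C[i-1]).round() for i in range(4)])
print("ang",[np.arctan2(*(C[a]-C[b])[::-1]).round(3) for a,b in((1,0),(2,3))],[(np.arctan2(*(C[a]-C[b])[::-1])-np.pi/2).round(3) for a,b in((0,3),(1,2))])
I=rect(c,s,15,553,-351,115,.4);J=rect(c,s,53,553,-351,40,.2)
I=cv2.resize(I,(400,400));cv2.imwrite("pics/tray.png",np.hstack([I,J]))
go2(553,-351,30,1.54)
E
```

```text
[[ 455. -277.]
 [ 661. -288.]
 [ 655. -420.]
 [ 446. -410.]] [ 554.0512581  -348.67487282] [np.float64(133.0), np.float64(206.0), np.float64(133.0), np.float64(209.0)]
ang [np.float64(-0.051), np.float64(-0.051)] [np.float64(-0.063), np.float64(-0.045)]
turn -0.25 then [ 0.437 -0.023  1.402] len 5.3 rows
```

View pics/tray.png

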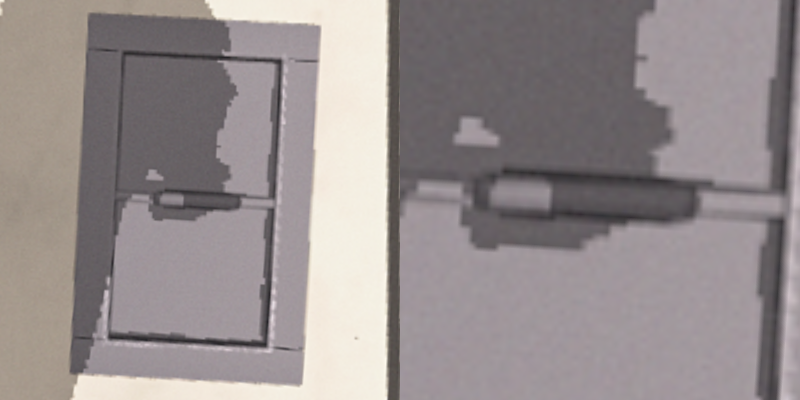

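```bash
python3 -c "
from h import *
go2(554,-349,25,1.519)"
```

```text
turn -0.04 then [ 0.45  -0.027  1.435] len 5.4 rows
```

{"method": "drive_tool", "body": {
  "motion": [
    [[0.225,-0.014,0],-0.04],
    [[0.225,-0.013,0],0],
    [[0,0,0.25],0],
    [[0,0,0.25],0],
    [[0,0,0.25],0],
    [[0,0,0.2],0],
    [[0,0,0],0],
    [[0,0,0],0],
    [[0,0,0],0]
  ]
}}

```text
clock: 21.12
eef_pos: [555.9, -350.4, 100.6]
ee_rot: [0.725, 0.688, 0.001, 0.001]
contact_force: [1.7, -0.3, 0.4]
width: 42.6
grasp_force: 0.0
```

```bash
python3 -c "
from h import *
go2(554,-349,25,1.519)"
```

```text
turn -0.01 then [ 0.009 -0.014  0.504] len 1.8 rows
```

{"method": "drive_tool", "body": {
  "motion": [
    [[0.009,-0.014,0.15],0],
    [[0,0,0.15],0],
    [[0,0,0.13],0],
    [[0,0,0.07],0],
    [[0,0,0],0],
    [[0,0,0],0]
  ]
}}

```text
clock: 21.62
eef_pos: [553.4, -350.0, 25.0]
ee_rot: [0.726, 0.688, 0.0, 0.001]
contact_force: [-0.3, 0.1, 0.8]
width: 42.6
grasp_force: 0.0
```

{"method": "drive_tool", "body": {
  "motion": [
    [[0,0,0],0],
    [[0,0,0],0],
    [[0,0,0],0],
    [[0,0,0],0],
    [[0,0,0],0],
    [[0,0,0],0],
    [[0,0,0],0]
  ],
  "fingers": 0,
  "grip_force": 80
}}

```text
clock: 22.2
eef_pos: [553.2, -350.2, 24.9]
ee_rot: [0.726, 0.688, 0.0, 0.001]
contact_force: [-2.0, -0.1, 6.1]
width: 6.5
grasp_force: 79.9
```

{"method": "drive_tool", "body": {
  "motion": [
    [[0,0,-0.05],0],
    [[0,0,-0.1],0],
    [[0,0,-0.2],0],
    [[0,0,-0.2],0],
    [[0,0,-0.2],0],
    [[0,0,-0.2],0],
    [[0,0,-0.15],0],
    [[0,0,-0.1],0],
    [[0,0,0],0],
    [[0,0,0],0]
  ]
}}

```text
clock: 23.03
eef_pos: [552.2, -349.9, 203.6]
ee_rot: [0.726, 0.688, -0.0, 0.0]
contact_force: [-0.0, 0.8, -3.0]
width: 6.9
grasp_force: 78.7
```

```bash
python3 -c "
from h import *
s=observe();print(s['grasp_force'],s['contact_force']);go2(546,250,210,psi(s));go2(546,335,210,1.513)
c=capture('wrist');pickle.dump((s,c),open('w6.pkl','wb'));s4,c4=pickle.load(open('w4.pkl','rb'))
cv2.imwrite('pics/w6.png',np.vstack([cv2.resize(x['pixels'],(400,300)) for x in (c,c4)])[:,:,::-1])"
```

```text
78.74135255813599 [-0.04201036  0.81002838 -3.03384023]
turn -0.0 then [ 3.991 -0.257 -0.046] len 14.4 rows
turn 0.04 then [ 4.556 -0.305 -0.046] len 16.5 rows
```

View pics/w6.png

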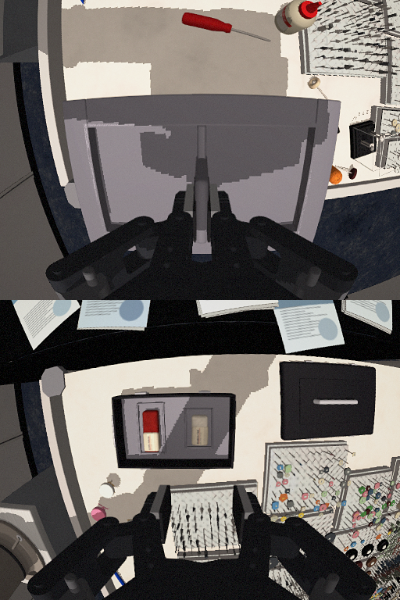

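Top: the tray is held level by its plate. Bottom: both bars lie in their nests, (150,428) and (199,432). Carrying the tray over.

{"method": "drive_tool", "body": {
  "motion": [
    [[0.08,-0.005,0],0],
    [[0.16,-0.01,-0.05],0],
    [[0.24,-0.016,-0.05],0],
    [[0.24,-0.016,0],0],
    [[0.24,-0.016,0],0],
    [[0.24,-0.016,0],0],
    [[0.24,-0.016,0],0],
    [[0.24,-0.016,0],0],
    [[0.24,-0.016,0],0],
    [[0.24,-0.016,0],0]
  ]
}}

```text
clock: 23.92
eef_pos: [546.5, -22.8, 216.7]
ee_rot: [0.726, 0.688, -0.001, -0.001]
contact_force: [1.2, 0.4, -2.6]
width: 6.8
grasp_force: 78.6
```

{"method": "drive_tool", "body": {
  "motion": [
    [[0.24,-0.016,0],0],
    [[0.24,-0.016,0],0],
    [[0.24,-0.016,0],0],
    [[0.24,-0.016,0],0],
    [[0.24,-0.016,0],0],
    [[0.24,-0.016,0],0],
    [[0.24,-0.016,0],0],
    [[0.24,-0.016,0],0],
    [[0.2,-0.015,0],0.04],
    [[0.1,-0.006,0],0]
  ]
}}

```text
clock: 24.75
eef_pos: [540.6, 313.9, 216.9]
ee_rot: [0.725, 0.688, -0.0, -0.002]
contact_force: [-0.8, 0.3, -1.7]
width: 7.1
grasp_force: 78.6
```

{"method": "drive_tool", "body": {
  "motion": [
    [[0,0,0],0],
    [[0,0,0],0],
    [[0,0,0],0]
  ]
}}

```text
clock: 25.0
eef_pos: [543.4, 307.4, 216.8]
ee_rot: [0.727, 0.686, -0.001, 0.0]
contact_force: [-0.2, -0.6, -3.2]
width: 6.7
grasp_force: 78.6
```

```bash
python3 -c "
from h import *
go2(545.8,333.8,58,1.513)
s=observe()
c=capture('scene');d=capture('side')
pickle.dump((s,c,d),open('w7.pkl','wb'))"
```

```text
turn -0.0 then [0.179 0.008 1.059] len 3.9 rows
```

Correct laterally, then descend to hover just above the rim.

{"method": "drive_tool", "body": {
  "motion": [
    [[0.09,0.004,0],0],
    [[0.089,0.004,0.1],0],
    [[0,0,0.2],0],
    [[0,0,0.2],0],
    [[0,0,0.2],0],
    [[0,0,0.1],0],
    [[0,0,0],0],
    [[0,0,0],0],
    [[0,0,0],0]
  ]
}}

```text
clock: 25.85
eef_pos: [547.8, 336.0, 100.2]
ee_rot: [0.728, 0.686, 0.001, 0.0]
contact_force: [0.1, 0.3, -2.3]
width: 6.6
grasp_force: 78.5
```

```bash
python3 -c "
from h import *
go2(545.8,333.8,56,1.513)
c=capture('scene');d=capture('side');w=capture('wrist')
pickle.dump((c,d),open('w8.pkl','wb'))
I=cv2.resize(c['pixels'][195:315,60:220],(640,480),interpolation=cv2.INTER_CUBIC);cv2.imwrite('pics/w8.png',I[:,:,::-1])"
```

```text
turn -0.01 then [-0.016 -0.013  0.295] len 1.1 rows
```

View pics/w8.png

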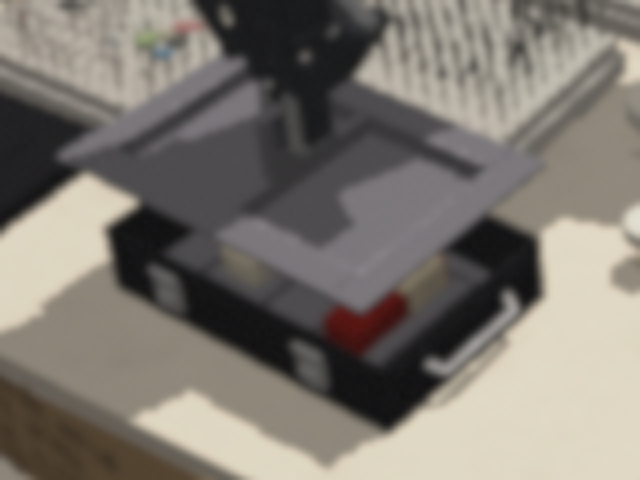

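The tray hovers parallel and centred above the box, corners overhanging evenly, with the bars visible inside. Lowering it.

{"method": "drive_tool", "body": {
  "motion": [
    [[-0.014,-0.012,0],0],
    [[0,0,0.06],0],
    [[0,0,0.06],0],
    [[0,0,0.06],0],
    [[0,0,0.04],0],
    [[0,0,0.03],0],
    [[0,0,0],0],
    [[0,0,0],0]
  ]
}}

```text
clock: 26.67
eef_pos: [544.6, 333.4, 60.3]
ee_rot: [0.727, 0.686, -0.0, -0.0]
contact_force: [0.8, 0.9, -2.5]
width: 6.9
grasp_force: 78.7
```

{"method": "drive_tool", "body": {
  "motion": [
    [[0,0,0.02],0],
    [[0,0,0.02],0],
    [[0,0,0.01],0],
    [[0,0,0],0],
    [[0,0,0],0],
    [[0,0,0],0]
  ]
}}

```text
clock: 27.17
eef_pos: [545.3, 333.8, 54.9]
ee_rot: [0.727, 0.686, 0.001, 0.0]
contact_force: [-2.4, -2.8, 9.9]
width: 6.7
grasp_force: 80.3
```

{"method": "drive_tool", "body": {
  "motion": [
    [[0,0,-0.01],0],
    [[0,0,0],0],
    [[0,0,0],0],
    [[0,0,0],0],
    [[0,0,0],0]
  ],
  "fingers": 0.5
}}

```text
clock: 27.58
eef_pos: [544.9, 333.3, 54.6]
ee_rot: [0.727, 0.686, -0.0, -0.0]
contact_force: [0.7, -0.6, 0.4]
width: 42.4
grasp_force: 0.0
```

{"method": "drive_tool", "body": {
  "motion": [
    [[0,0,-0.1],0],
    [[0,0,-0.2],0],
    [[0,0,-0.27],0],
    [[0,0,-0.27],0],
    [[0,0,-0.27],0],
    [[0,0,-0.15],0],
    [[0,0,0],0],
    [[0,0,0],0],
    [[0,0,0],0]
  ]
}}

```text
clock: 28.33
eef_pos: [544.6, 332.8, 243.4]
ee_rot: [0.727, 0.686, -0.0, 0.0]
contact_force: [-0.8, -0.2, -0.4]
width: 42.9
grasp_force: 0.0
```

```bash
python3 - <<'E'
from h import *
s=observe();c=capture("wrist");pickle.dump((s,c),open("w9.pkl","wb"))
cv2.imwrite("pics/w9.png",c["pixels"][:,:,::-1])
go2(460,-75,230,psi(s))
w,cc=pickle.load(open("w1.pkl","rb"))
I=rect(cc,w,24,459,24,60,.5)
# blue label as concentric disc -> tin centre
h=cv2.cvtColor(I,cv2.COLOR_BGR2HSV);m=cv2.inRange(h,(100,90,20),(130,255,255));k=max(cv2.findContours(m,0,2)[0],key=cv2.contourArea)
(x,y),r=cv2.minEnclosingCircle(k);print("label",459+60-y*.5,24+60-x*.5,r*.5)
w,cc=pickle.load(open("w2.pkl","rb"))
# jar lids z=49 in w2 : white lids
for n,u in(("big(300,355)",(300,355)),):
    print(n,plane(cc,np.array(u)*.64,49,w))
# rough tray outline, light-grey, in w9
g=cv2.cvtColor(c["pixels"],cv2.COLOR_RGB2HSV)
E
```

```text
turn 0.0 then [-2.745 -0.404  0.089] len 10.0 rows
label 459.6334533691406 23.873416900634766 22.131025314331055
big(300,355) [[453.80824894 156.98143259]]
```

```bash
python3 - <<'E'
from h import *
for f in("w1","w5"):
    s,c=pickle.load(open(f+".pkl","rb"));w=s["width"]
    R=Ro.from_quat(s["ee_rot"]).as_matrix()
    for dz in(0,6,13,25):
        P=[R@[x,y,-dz]+s["eef_pos"] for x in(11,-11) for y in(-w/2,w/2)]
        print(f,dz,(proj(c,P,s)/.64).round().tolist())
E
```

```text
w1 0 [[282.0, 363.0], [526.0, 362.0], [289.0, 416.0], [520.0, 416.0]]
w1 6 [[278.0, 370.0], [531.0, 370.0], [285.0, 425.0], [523.0, 425.0]]
w1 13 [[273.0, 380.0], [536.0, 379.0], [281.0, 436.0], [528.0, 435.0]]
w1 25 [[263.0, 398.0], [546.0, 398.0], [273.0, 456.0], [536.0, 456.0]]
w5 0 [[338.0, 362.0], [463.0, 362.0], [342.0, 417.0], [459.0, 417.0]]
w5 6 [[336.0, 370.0], [465.0, 370.0], [340.0, 426.0], [461.0, 426.0]]
w5 13 [[333.0, 380.0], [467.0, 380.0], [338.0, 437.0], [463.0, 437.0]]
w5 25 [[328.0, 399.0], [472.0, 399.0], [333.0, 458.0], [468.0, 458.0]]
```

{"method": "drive_tool", "body": {
  "motion": [
    [[-0.261,-0.056,0],0],
    [[-0.261,-0.056,0],0],
    [[-0.261,-0.056,0],0],
    [[-0.261,-0.056,0],0],
    [[-0.261,-0.056,0],0],
    [[-0.261,-0.056,0],0],
    [[-0.261,-0.056,0],0],
    [[-0.261,-0.056,0],0],
    [[0,0,0],-1],
    [[0,0,0],-1]
  ],
  "fingers": 1
}}

```text
clock: 29.22
eef_pos: [458.1, 20.6, 242.3]
ee_rot: [0.656, 0.755, -0.002, -0.001]
contact_force: [0.3, 0.4, 0.7]
width: 85.6
grasp_force: 0.0
```

{"method": "drive_tool", "body": {
  "motion": [
    [[0,0,0],-1],
    [[0,0,0],-1],
    [[0,0,0],-1],
    [[0,0,0],-1],
    [[0,0,0],-1],
    [[0,0,0],-1],
    [[0,0,0],-1],
    [[0,0,0],-1],
    [[0,0,0],-1],
    [[0,0,0],-1]
  ]
}}

```text
clock: 30.05
eef_pos: [458.7, 24.3, 242.6]
ee_rot: [0.21, 0.978, 0.0, -0.001]
contact_force: [-0.4, -0.1, 0.1]
width: 85.4
grasp_force: 0.0
```

{"method": "drive_tool", "body": {
  "motion": [
    [[0,0,0],-1],
    [[0,0,0],-1],
    [[0,0,0],-1],
    [[0,0,0],-0.7],
    [[0,0,0],0],
    [[0,0,0],0]
  ]
}}

```text
clock: 30.55
eef_pos: [458.9, 24.4, 242.9]
ee_rot: [0.03, 1.0, 0.0, -0.001]
contact_force: [0.7, 0.2, 0.4]
width: 85.1
grasp_force: 0.0
```

```bash
python3 - <<'E'
from h import *
s=observe();print(s["joints"].round(2),psi(s));c=capture("wrist");pickle.dump((s,c),open("w10.pkl","wb"))
I=rect(c,s,24,459,24,60,.5)
h=cv2.cvtColor(I,cv2.COLOR_BGR2HSV);m=cv2.inRange(h,(100,90,20),(130,255,255));k=max(cv2.findContours(m,0,2)[0],key=cv2.contourArea)
(x,y),r=cv2.minEnclosingCircle(k);print("label",459+60-y*.5,24+60-x*.5,r*.5)
o=seg(c,s,24,460,23.5,60,(40,40));print(o[:3])
I=rect(c,s,49,452,156,60,.5);h=cv2.cvtColor(I,cv2.COLOR_BGR2HSV);m=cv2.inRange(h,(0,0,175),(179,32,255))
for k in cv2.findContours(m,0,2)[0]:
    if cv2.contourArea(k)>800:(x,y),r=cv2.minEnclosingCircle(k);print("lid",452+60-y*.5,156+60-x*.5,r*.5)
go2(459.6,23.5,6,3.084)
E
```

```text
[ 0.96  0.4  -1.38  1.98  0.44  1.13  0.91] 3.080706947154173
label 459.6976127624512 23.420124053955078 22.08618927001953
(array([461.45487976,  18.70609283]), array([64.00487518, 55.36224365]), np.float32(0.5743047))
turn -0.03 then [-0.006 -0.007  1.581] len 5.7 rows
```

Tin centre (459.7,23.5) is confirmed by its label disc. Joint 3 is close to its limit at this turn, so I turn back the other way to psi about -0.06.

{"method": "drive_tool", "body": {
  "motion": [
    [[0,0,0],1],
    [[0,0,0],1],
    [[0,0,0],1],
    [[0,0,0],1],
    [[0,0,0],1],
    [[0,0,0],1],
    [[0,0,0],1],
    [[0,0,0],1],
    [[0,0,0],1],
    [[0,0,0],1]
  ]
}}

```text
clock: 31.43
eef_pos: [459.4, 24.5, 243.5]
ee_rot: [0.508, 0.861, -0.0, -0.0]
contact_force: [-0.9, -0.1, -0.3]
width: 85.9
grasp_force: 0.0
```

{"method": "drive_tool", "body": {
  "motion": [
    [[0,0,0],1],
    [[0,0,0],1],
    [[0,0,0],1],
    [[0,0,0],1],
    [[0,0,0],1],
    [[0,0,0],1],
    [[0,0,0],1],
    [[0,0,0],1],
    [[0,0,0],1],
    [[0,0,0],1]
  ]
}}

```text
clock: 32.27
eef_pos: [459.4, 24.6, 243.5]
ee_rot: [0.859, 0.512, -0.0, -0.0]
contact_force: [0.4, 0.1, 0.3]
width: 85.3
grasp_force: 0.0
```

{"method": "drive_tool", "body": {
  "motion": [
    [[0,0,0],1],
    [[0,0,0],1],
    [[0,0,0],1],
    [[0,0,0],1],
    [[0,0,0],1],
    [[0,0,0],1],
    [[0,0,0],1],
    [[0,0,0],1],
    [[0,0,0],1],
    [[0,0,0],1]
  ]
}}

```text
clock: 33.1
eef_pos: [459.4, 24.6, 243.5]
ee_rot: [0.999, 0.038, -0.0, -0.0]
contact_force: [-0.4, -0.4, 0.3]
width: 85.2
grasp_force: 0.0
```

{"method": "drive_tool", "body": {
  "motion": [
    [[0,0,0],1],
    [[0,0,0],0.4],
    [[0,0,0],0],
    [[0,0,0],0]
  ]
}}

```text
clock: 33.43
eef_pos: [459.4, 24.6, 243.6]
ee_rot: [1.0, -0.028, -0.0, 0.0]
contact_force: [0.0, 0.1, -0.5]
width: 85.1
grasp_force: 0.0
```

```bash
python3 - <<'E'
from h import *
s=observe();print(s["joints"].round(2),psi(s));go2(459.7,23.5,6,-.058)
c=capture("wrist");pickle.dump((s,c),open("w11.pkl","wb"))
I=rect(c,s,49,452,156,60,.5);h=cv2.cvtColor(I,cv2.COLOR_BGR2HSV);m=cv2.inRange(h,(0,0,150),(179,40,255))
cv2.imwrite("pics/jar11.png",I);print(h[120,120],h[10,60])
E
```

```text
[ 0.51  0.18 -0.77  1.99  0.14  1.02 -1.95] -0.05656621975742706
turn 0.01 then [0.003 0.007 1.584] len 5.7 rows
[ 15  29 123] [ 19  36 190]
```

{"method": "drive_tool", "body": {
  "motion": [
    [[0.003,0.007,0.25],0],
    [[0,0,0.25],0],
    [[0,0,0.25],0],
    [[0,0,0.25],0],
    [[0,0,0.25],0],
    [[0,0,0.15],0],
    [[0,0,0.1],0],
    [[0,0,0],0],
    [[0,0,0],0],
    [[0,0,0],0]
  ]
}}

```text
clock: 34.32
eef_pos: [460.8, 23.7, 19.6]
ee_rot: [1.0, -0.028, 0.001, -0.0]
contact_force: [0.4, 0.6, 0.5]
width: 85.7
grasp_force: 0.0
```

```bash
python3 -c "
from h import *
go2(459.7,23.5,6,-.058)"
```

```text
turn 0.01 then [-0.007  0.002  0.091] len 0.3 rows
```

{"method": "drive_tool", "body": {
  "motion": [
    [[-0.007,0.002,0.05],0],
    [[0,0,0.04],0],
    [[0,0,0],0],
    [[0,0,0],0]
  ]
}}

```text
clock: 34.65
eef_pos: [458.9, 23.1, 5.3]
ee_rot: [1.0, -0.029, -0.0, 0.0]
contact_force: [-0.2, 0.5, -1.2]
width: 85.2
grasp_force: 0.0
```

{"method": "drive_tool", "body": {
  "motion": [
    [[0,0,0],0],
    [[0,0,0],0],
    [[0,0,0],0],
    [[0,0,0],0],
    [[0,0,0],0],
    [[0,0,0],0]
  ],
  "fingers": 0,
  "grip_force": 35
}}

```text
clock: 35.15
eef_pos: [459.2, 23.1, 6.0]
ee_rot: [1.0, -0.029, 0.0, 0.0]
contact_force: [-2.1, -1.0, 10.1]
width: 62.2
grasp_force: 35.8
```

{"method": "drive_tool", "body": {
  "motion": [
    [[0,0,-0.1],0],
    [[0,0,-0.2],0],
    [[0,0,-0.25],0],
    [[0,0,-0.25],0],
    [[0,0,-0.25],0],
    [[0,0,-0.15],0],
    [[0,0,0],0],
    [[0,0,0],0]
  ]
}}

```text
clock: 35.82
eef_pos: [459.7, 23.0, 186.4]
ee_rot: [1.0, -0.029, 0.002, 0.0]
contact_force: [-0.2, -0.1, -1.7]
width: 61.9
grasp_force: 39.4
```

```bash
python3 - <<'E'
from h import *
s=observe();print(s["contact_force"],s["width"])
# seated tray: flange top z=45 outline from w9 (looking from beyond) and box-derived compartment centres
go2(546-43,335+43*.058,180,-.058)
E
```

```text
[-0.19272886 -0.11752242 -1.72582286] 61.92413753924091
turn 0.0 then [ 0.167 -2.11   0.042] len 7.6 rows
```

{"method": "drive_tool", "body": {
  "motion": [
    [[0.02,-0.25,0],0],
    [[0.02,-0.25,0],0],
    [[0.02,-0.25,0],0],
    [[0.02,-0.25,0],0],
    [[0.02,-0.25,0],0],
    [[0.02,-0.25,0],0],
    [[0.02,-0.25,0],0],
    [[0.02,-0.25,0],0],
    [[0.007,-0.11,0],0],
    [[0,0,0],0]
  ]
}}

```text
clock: 36.65
eef_pos: [499.7, 342.9, 183.2]
ee_rot: [1.0, -0.025, -0.002, -0.001]
contact_force: [0.7, -0.0, -1.0]
width: 61.7
grasp_force: 39.4
```

{"method": "drive_tool", "body": {
  "motion": [
    [[0,0,0],0],
    [[0,0,0],0],
    [[0,0,0],0]
  ]
}}

```text
clock: 36.9
eef_pos: [502.1, 335.8, 184.1]
ee_rot: [1.0, -0.029, -0.001, 0.001]
contact_force: [0.3, -0.5, -0.9]
width: 61.8
grasp_force: 39.4
```

```bash
python3 -c "
from h import *
s=observe();print(s['joints'].round(2));go2(502.5,337.4,36.5,-.058)
c=capture('wrist');pickle.dump((s,c),open('w12.pkl','wb'))"
```

```text
[-0.13  0.52 -0.76  1.74  0.41  1.05 -2.66]
turn -0.01 then [ 0.003 -0.013  0.984] len 3.6 rows
```

{"method": "drive_tool", "body": {
  "motion": [
    [[0.003,-0.01,0.1],0],
    [[0,0,0.2],0],
    [[0,0,0.2],0],
    [[0,0,0.2],0],
    [[0,0,0.15],0],
    [[0,0,0],0],
    [[0,0,0],0],
    [[0,0,0],0]
  ]
}}

```text
clock: 37.62
eef_pos: [503.1, 339.7, 58.7]
ee_rot: [1.0, -0.029, 0.0, -0.001]
contact_force: [0.5, 0.5, -0.2]
width: 61.5
grasp_force: 39.4
```

```bash
python3 -c "
from h import *
go2(502.5,337.4,36.5,-.058)"
```

```text
turn 0.0 then [-0.003  0.016  0.148] len 0.5 rows
```

{"method": "drive_tool", "body": {
  "motion": [
    [[-0.003,0.014,0.04],0],
    [[0,0,0.04],0],
    [[0,0,0.03],0],
    [[0,0,0.02],0],
    [[0,0,0.015],0],
    [[0,0,0],0],
    [[0,0,0],0]
  ]
}}

```text
clock: 38.2
eef_pos: [502.3, 337.0, 38.9]
ee_rot: [1.0, -0.029, 0.001, 0.001]
contact_force: [-8.0, -8.9, 26.5]
width: 61.9
grasp_force: 42.2
```

{"method": "drive_tool", "body": {
  "motion": [
    [[0,0,-0.015],0],
    [[0,0,0],0],
    [[0,0,0],0],
    [[0,0,0],0]
  ]
}}

```text
clock: 38.53
eef_pos: [502.5, 337.5, 39.1]
ee_rot: [1.0, -0.029, 0.001, -0.0]
contact_force: [-1.3, -3.1, 10.2]
width: 61.7
grasp_force: 40.4
```

```bash
python3 -c "
from h import *
s=observe();print(s['eef_pos'],s['contact_force'],s['wrist_torque'],psi(s))
c=capture('scene');d=capture('side')
I=np.vstack([cv2.resize(c['pixels'][205:310,70:210],(800,600),interpolation=cv2.INTER_CUBIC)]);cv2.imwrite('pics/t1.png',I[:,:,::-1])"
```

```text
[502.52130768 337.54406516  39.05965974] [-1.25547431 -3.13697425 10.20123959] [-0.3750908   0.37966734 -0.00326457] -0.05738860210561743
```

{"method": "drive_tool", "body": {
  "motion": [
    [[0,0,-0.008],0],
    [[0,0,0],0],
    [[0,0,0],0]
  ]
}}

```text
clock: 38.88
eef_pos: [502.0, 337.2, 39.2]
ee_rot: [1.0, -0.029, -0.0, -0.0]
contact_force: [-0.4, 0.3, 1.1]
width: 61.7
grasp_force: 39.6
```

{"method": "drive_tool", "body": {
  "motion": [
    [[0,0,0],0],
    [[0,0,0],0],
    [[0,0,0],0],
    [[0,0,0],0]
  ],
  "fingers": 0.9
}}

```text
clock: 39.22
eef_pos: [502.0, 337.2, 39.3]
ee_rot: [1.0, -0.029, -0.0, 0.0]
contact_force: [1.3, -0.1, -0.9]
width: 76.8
grasp_force: 0.0
```

{"method": "drive_tool", "body": {
  "motion": [
    [[0,0,-0.05],0],
    [[0,0,-0.1],0],
    [[0,0,-0.2],0],
    [[0,0,-0.25],0],
    [[0,0,-0.25],0],
    [[0,0,-0.25],0],
    [[0,0,-0.2],0],
    [[0,0,0],0]
  ]
}}

```text
clock: 39.88
eef_pos: [504.1, 340.4, 243.2]
ee_rot: [1.0, -0.028, 0.005, -0.004]
contact_force: [0.8, 0.3, 1.0]
width: 77.2
grasp_force: 0.0
```

```bash
python3 -c "
from h import *
s=observe();go2(453,110,235,psi(s))"
```

```text
turn -0.0 then [-0.253  1.554  0.04 ] len 5.7 rows
```

{"method": "drive_tool", "body": {
  "motion": [
    [[-0.05,0.248,0],0],
    [[-0.05,0.248,0],0],
    [[-0.05,0.248,0],0],
    [[-0.05,0.248,0],0],
    [[-0.05,0.248,0],0],
    [[0,0,0],0],
    [[0,0,0],0],
    [[0,0,0],0]
  ]
}}

```text
clock: 40.55
eef_pos: [454.2, 154.4, 235.5]
ee_rot: [1.0, -0.029, 0.001, -0.0]
contact_force: [-0.5, 0.6, 0.2]
width: 76.8
grasp_force: 0.0
```

```bash
python3 - <<'E'
from h import *
s=observe();print(s["eef_pos"],s["joints"].round(2));c=capture("wrist");pickle.dump((s,c),open("w13.pkl","wb"))
o=seg(c,s,49,453.5,157,50,(27,27));print("jar",o[:3])
a=o[3]
# tray + tin check view: metric view of rim plane
I=rect(c,s,45,545,335,125,.625);T=cv2.resize(pickle.load(open("w9.pkl","rb"))[1]["pixels"],(400,300))[:,:,::-1]
S=capture("scene")["pixels"][205:310,70:210];S=cv2.resize(S,(400,300),interpolation=cv2.INTER_CUBIC)[:,:,::-1]
out=np.zeros((600,800,3),np.uint8);out[:200,:200]=a;out[200:600,:400]=I;out[:300,400:]=S
W=cv2.resize(c["pixels"],(400,300))[:,:,::-1];out[300:,400:]=W;cv2.imwrite("pics/final1.png",out)
E
```

```text
[454.22671182 154.38171389 235.48192519] [ 0.27  0.24 -0.83  1.96  0.21  1.02 -2.28]
jar (array([453. , 154.5]), array([39., 38.]), np.float32(0.0))
```

View pics/final1.png

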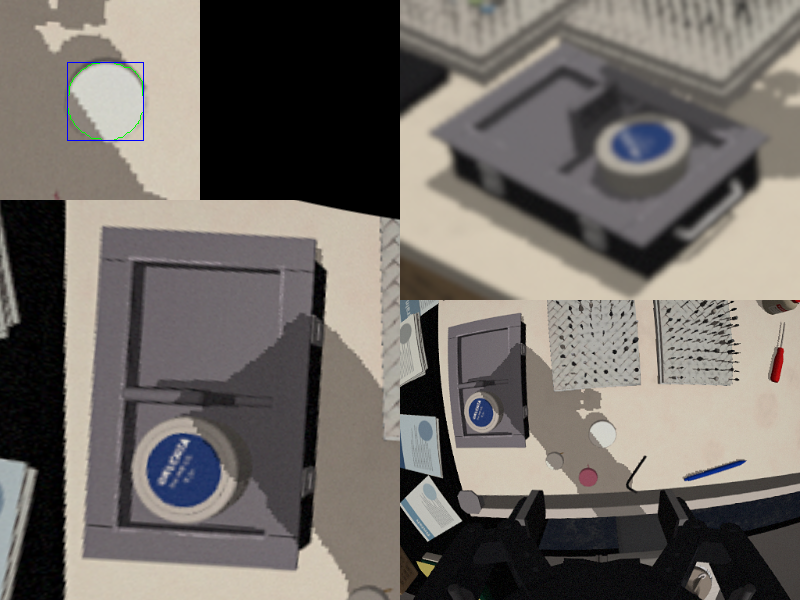

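The tin stands upright in the near compartment (lower left, about (190,470)), and the tray's flange is flush on the rim all round. The jar lid is 39 mm across at about (453,155), and the small white (555,460) and pink (588,477) jars stay clear. Picking the jar.

{"method": "drive_tool", "body": {
  "motion": [
    [[-0.008,-0.004,0.15],0],
    [[0,0,0.22],0],
    [[0,0,0.22],0],
    [[0,0,0.22],0],
    [[0,0,0.22],0],
    [[0,0,0.2],0],
    [[0,0,0.12],0],
    [[0,0,0.06],0],
    [[0,0,0],0],
    [[0,0,0],0]
  ]
}}

```text
clock: 41.48
eef_pos: [453.0, 155.7, 23.3]
ee_rot: [1.0, -0.028, 0.0, -0.0]
contact_force: [-0.0, 0.2, 0.4]
width: 76.5
grasp_force: 0.0
```

{"method": "drive_tool", "body": {
  "motion": [
    [[0,0,0],0],
    [[0,0,0],0],
    [[0,0,0],0]
  ]
}}

```text
clock: 41.73
eef_pos: [453.7, 154.6, 24.1]
ee_rot: [1.0, -0.029, 0.001, -0.0]
contact_force: [-0.4, -0.0, 0.0]
width: 77.1
grasp_force: 0.0
```

```bash
python3 -c "
from h import *
go2(453,155,22,-.058)"
```

```text
turn 0.0 then [-0.005 -0.002  0.014] len 0.1 rows
```

{"method": "drive_tool", "body": {
  "motion": [
    [[-0.004,0,0.01],0],
    [[0,0,0],0],
    [[0,0,0],0],
    [[0,0,0],0],
    [[0,0,0],0],
    [[0,0,0],0],
    [[0,0,0],0]
  ],
  "fingers": 0,
  "grip_force": 30
}}

```text
clock: 42.32
eef_pos: [452.5, 154.3, 21.8]
ee_rot: [1.0, -0.029, 0.0, 0.0]
contact_force: [0.3, -1.3, 5.2]
width: 39.0
grasp_force: 29.7
```

{"method": "drive_tool", "body": {
  "motion": [
    [[0,0,-0.1],0],
    [[0,0,-0.2],0],
    [[0,0,-0.25],0],
    [[0,0,-0.25],0],
    [[0,0,-0.25],0],
    [[0,0,-0.1],0],
    [[0,0,0],0],
    [[0,0,0],0]
  ]
}}

```text
clock: 42.98
eef_pos: [452.5, 154.2, 194.4]
ee_rot: [1.0, -0.029, 0.001, 0.0]
contact_force: [-0.6, -1.4, -1.4]
width: 39.1
grasp_force: 30.4
```

```bash
python3 -c "
from h import *
s=observe();print(s['contact_force'],s['joints'].round(2));go2(588.4,332.5,190,-.058)"
```

```text
[-0.62030735 -1.38041421 -1.44825948] [ 0.25  0.3  -0.83  2.01  0.27  0.94 -2.34]
turn 0.0 then [ 0.835 -1.239  0.03 ] len 5.4 rows
```

{"method": "drive_tool", "body": {
  "motion": [
    [[0.1,-0.15,0],0],
    [[0.14,-0.21,0],0],
    [[0.14,-0.21,0],0],
    [[0.14,-0.21,0],0],
    [[0.14,-0.21,0],0],
    [[0.12,-0.169,0],0],
    [[0.055,-0.08,0],0],
    [[0,0,0],0],
    [[0,0,0],0],
    [[0,0,0],0]
  ]
}}

```text
clock: 43.82
eef_pos: [586.8, 331.4, 192.0]
ee_rot: [1.0, -0.029, -0.001, 0.001]
contact_force: [0.0, 0.1, -0.3]
width: 39.0
grasp_force: 30.5
```

```bash
python3 -c "
from h import *
s=observe();print(s['joints'].round(2));go2(588.4,332.5,53,-.058)"
```

```text
[-0.11  0.62 -0.74  1.55  0.44  1.14 -2.57]
turn 0.01 then [ 0.013 -0.01   0.927] len 3.3 rows
```

{"method": "drive_tool", "body": {
  "motion": [
    [[0.011,-0.008,0.1],0],
    [[0,0,0.2],0],
    [[0,0,0.2],0],
    [[0,0,0.2],0],
    [[0,0,0.1],0],
    [[0,0,0],0],
    [[0,0,0],0],
    [[0,0,0],0]
  ]
}}

```text
clock: 44.48
eef_pos: [590.4, 334.5, 75.7]
ee_rot: [1.0, -0.029, 0.001, -0.001]
contact_force: [1.5, 0.1, -0.2]
width: 39.0
grasp_force: 30.5
```

```bash
python3 -c "
from h import *
go2(588.4,332.5,53,-.058)"
```

```text
turn 0.01 then [-0.013  0.014  0.151] len 0.6 rows
```

Expected floor contact is at TCP z about 55 (22+33). The tin's 39 was likewise exact.

{"method": "drive_tool", "body": {
  "motion": [
    [[-0.01,0.01,0.04],0],
    [[0,0,0.04],0],
    [[0,0,0.03],0],
    [[0,0,0.01],0],
    [[0,0,0],0],
    [[0,0,0],0],
    [[0,0,0],0]
  ]
}}

```text
clock: 45.07
eef_pos: [588.1, 332.6, 56.2]
ee_rot: [1.0, -0.029, 0.0, -0.0]
contact_force: [0.0, -0.4, -1.0]
width: 39.3
grasp_force: 30.5
```

{"method": "drive_tool", "body": {
  "motion": [
    [[0,0,0.006],0],
    [[0,0,0],0],
    [[0,0,0],0]
  ]
}}

```text
clock: 45.32
eef_pos: [588.0, 332.5, 55.1]
ee_rot: [1.0, -0.029, 0.0, -0.0]
contact_force: [-0.2, 0.2, -0.0]
width: 38.9
grasp_force: 30.5
```

{"method": "drive_tool", "body": {
  "motion": [
    [[0,0,0],0],
    [[0,0,0],0],
    [[0,0,0],0],
    [[0,0,0],0]
  ],
  "fingers": 0.65
}}

```text
clock: 45.65
eef_pos: [588.1, 332.5, 55.1]
ee_rot: [1.0, -0.029, 0.0, -0.0]
contact_force: [-0.7, 0.6, -0.0]
width: 55.4
grasp_force: 0.0
```

{"method": "drive_tool", "body": {
  "motion": [
    [[0,0,-0.05],0],
    [[0,0,-0.1],0],
    [[0,0,-0.2],0],
    [[0,0,-0.25],0],
    [[0,0,-0.25],0],
    [[0,0,-0.25],0],
    [[0,0,0],0],
    [[0,0,0],0]
  ]
}}

```text
clock: 46.32
eef_pos: [589.1, 333.9, 224.8]
ee_rot: [1.0, -0.029, 0.003, -0.002]
contact_force: [-0.4, -0.6, -1.1]
width: 55.2
grasp_force: 0.0
```

```bash
python3 - <<'E'
from h import *
s=observe();S=capture("scene");D=capture("side");pickle.dump((S,D),open("end.pkl","wb"))
# jar lid: white blob near the expected place, top plane z=33+49=82 ; expected centre (588,333)
for n,c in(("scene",S),("side",D)):
    R=cv2.Rodrigues(np.float64(c["rvec"]))[0];p=lambda P:cv2.projectPoints(np.float64([P]),c["rvec"],c["tvec"],c["K"],None)[0].ravel()
    u=p((588,333,82));v=p((588,333,33));x,y=u.astype(int);I=c["pixels"][y-25:y+25,x-25:x+25]
    h=cv2.cvtColor(I,cv2.COLOR_RGB2HSV);m=cv2.inRange(h,(0,0,140),(179,50,255))
    k=cv2.connectedComponentsWithStats(m);l=k[1][25,25];print(n,u.round(),"lid blob",l,k[2][l],"centre->z82",plane(c,k[3][l]+[x-25,y-25],80).round() if l else h[25,25])
    t=p((502.3,337.2,57));B=c["pixels"][int(t[1])-25:int(t[1])+25,int(t[0])-25:int(t[0])+25]
    m=cv2.inRange(cv2.cvtColor(B,cv2.COLOR_RGB2HSV),(100,80,20),(130,255,255));M=cv2.moments(m)
    if M["m00"]:print("tin label",plane(c,[M["m10"]/M["m00"]+int(t[0])-25,M["m01"]/M["m00"]+int(t[1])-25],57).round(1))
E
```

```text
scene [121. 230.] lid blob 0 [   0    0   50   50 1848] centre->z82 [ 19  26 137]
tin label [[499.4 336.6]]
side [285. 133.] lid blob 0 [   0    0   50   50 1930] centre->z82 [ 28  28 129]
tin label [[474.3 427.8]]
```

```bash
python3 - <<'E'
from h import *
for n,c in zip(("scene","side"),pickle.load(open("end.pkl","rb"))):
    u=cv2.projectPoints(np.float64([(588,333,82)]),c["rvec"],c["tvec"],c["K"],None)[0].ravel();x,y=u.astype(int)
    I=c["pixels"][y-16:y+17,x-16:x+17];h=cv2.cvtColor(I,cv2.COLOR_RGB2HSV)
    m=((h[...,2]>112)).astype(np.uint8);k=cv2.connectedComponentsWithStats(m);l=k[1][16,16]
    print(n,k[2][l],plane(c,k[3][l]+[x-16,y-16],78).round());print("\n".join("".join(".#"[v] for v in r) for r in (k[1]==l).astype(int)))
E
```

```text
scene [  0   3  33  21 432] [[596. 322.]]
.................................
.................................
.................................
....................###..........
..................#########......
................######..######...
...............#######...#######.
..............##########....#####
............##############.....##
...........################......
.........####################....
........#######################..
.......##########################
.....############################
....#############################
..###############################
.################################
############################.....
###########################......
###########################......
##########################.......
#########################........
#........##############..........
...........##########............
.................................
.................................
.................................
.................................
.................................
.................................
.................................
....
[... 526 characters left out ...]
####################
..........#######################
...........######################
...........#####..###############
...........######################
............#####################
............#####################
..............#######...........#
................................#
.................................
.................................
.................................
.................................
.................................
.................................
.................................
.................................
.................................
.................................
.................................
.................................
```

```bash
python3 -c "
from bench import *
print(sign_off())"
```

```text
the job is handed in; nothing more can be done
None
```

I handed the job in at about 46 s: both bars are in their nests, the tray is seated on the rim, the tin is in the near compartment and the bur jar in the far one, and everything is released. I had no picture views left for the jar after release; I judged it upright from the camera pixels alone.

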